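# Weigh a mixed sample jar on the laboratory balance

## Robot

A 6-joint arm with a two-finger parallel gripper is mounted at the origin on the work surface. World frame = base frame: x ahead of the robot, y to its left, z up, the work surface at z = 0. Lengths are in m, angles in rad, forces in N, time in s.
With the tool pointing down it reaches from about 0.325 to 0.9 m from the base axis. Payload 6.1 kg.
Tool frame: the origin (TCP) lies at the very end of the fingers, on their centre line; the grasp point (between the pads) lies 19 mm behind it; z points along the fingers, y is the line along which they close (so a half turn about z gives the same grasp; the last joint's range is limited). The gripper opens to 85 mm and grips with 20 to 120 N. Pads are 22 mm wide; open, the fingers measure 114 mm over their backs; the gripper's body (76 mm by 85 mm) begins 54 mm behind the grasp point. The pads swing forward as they close: fully open they stand 13 mm farther back than shut.
Start: joints at [1.019, 0.22, 1.526, -0, 1.395, -0.126], TCP at [0.258, 0.569, 0.211] pointing down, gripper open.
Joint ranges: [-2.98, 2.98], [-0.91, 2.08], [0.09, 2.57], [-1.24, 4.39], [0.2, 2.65], [-2.68, 2.68]. Speed limits (rad/s): [2.57, 2.57, 3.01, 3.14, 3.14, 3.14].

## Interface

Orientations are given as a unit quaternion [x, y, z, w].
In Python, from cell import bot, eyes, workorder, nets gives the robot as it stands.
- The arm moves only by the shell command python3 -m handwheel 'ROWS' [OPENING] [FORCE]. ROWS is JSON, a list of rows, each an object of numbers: "tx", "ty", "tz": the shift along the tool's x, y, z normalised to -1 to 1, where 1 is 0.3 m; "roll": the turn about the tool's z normalised to -1 to 1, where 1 is 180 degrees. In form: [{"tx": .., "ty": .., "tz": .., "roll": ..}, ...]. A call has 1 to 20 rows; each row shifts and turns the commanded pose from where the row before left it, along the tool's axes as they then stand; what a row does not reach is not made up. A row lasts 1/10 s, in which the tool goes at most 50 mm and 8.59 degrees, less where a joint would pass 70% of its speed; a pose out of reach is approached as far as the arm can. A call with a number of a shift or a turn outside -1 to 1 is refused whole. A call with a gripper value outside its range is refused whole. OPENING is the opening, from 0 (shut) to 1 (fully open), set as the call begins (- or left out, the last holds). The fingers move at their own pace and stop on an object; FORCE is the grip in N (left out, the last holds). Time passes only in rows, so rows that do not move let the fingers close. It gives the time, the measured TCP pose, the force, the opening and the grip force at its end, in the units of the state.
- bot.sense(): the state, without advancing time (a new reading comes with each control period).
- eyes.snapshot(name): name is "scene" or "side" or "wrist"; returns a dict with "img" (420x560x3 uint8, red, green, blue), "z_map" (420x560 float32, m along the optical axis (not along the pixel's ray), 0 where there is no reading), "camera_matrix" (3x3 intrinsics, pixels), "rvec" (rotation vector, rad) and "tvec" (3), from world to camera coordinates, as OpenCV has them; the wrist camera has in their place "T_tool_cam" (4x4, takes a point from camera to tool coordinates, whose origin is the TCP and whose axes are the flange's). Camera axes: x right, y down, z forward; pixel columns grow to the right and rows downward; lengths in m; the calibration is good to about 2 mm. A picture is of the moment at which its call begins: read the wrist's pose just before it.
- workorder.hand_in(): hands the job in; it is judged then, once.
Trained networks look in a picture, given as the dict that the camera call returned (one of the last four; its "shot" number tells which), for a name from the list of things; names that differ only in an ending like _2 or _b are one class to them, and where a whole thing is asked for, a point or a joint stands for the part that bears it (a point fixed in the world has none). Each returns a list of dicts, best first, with "confidence" (0 to 1); they miss things now and then, are a little off and sometimes report something else, mostly with a low value. They report only what shows in the picture. A call takes as long as a camera call. They do not tell look-alikes from the thing itself.
- nets.look_for(picture, query): "at" ([x, y, z] in m, in world coordinates, good to about 4 mm: the middle of the surface that is visible of it).
The state is a dict: "time": time; "joint_positions": joint angles; "qd": joint speeds; "effort": joint torques, N m; "position": TCP position; "tool_rot": TCP orientation; "wrist_force": force on the tool from outside, world axes, zero at the start; "ft_torque": the same for the moment, N m; "gripper_width": finger opening in m; "grip_force": force on a finger pad.
Only numpy, scipy, OpenCV 4.12 (cv2) and the standard library are available. Lean on these libraries where they do the work, as an engineer would, in place of code of your own. Each camera call takes 0.05 s, during which the arm holds its last target. There are 200 camera calls.

## Task

The sample in the blue jar with the green lid has finished mixing on the bottle roller and must be weighed. Slide the balance's red transport lock fully over to its green-mark end before anything is put on the pan; lift the jar off the rollers and stand it upright, lid up, on the bench and let go, then pick it up again and set it upright in the middle of the weighing pan without dropping it. Finally slide the glass cover of the draft shield fully shut, and leave the other samples and instruments where they are.

Things in the scene. Friction and masses are not known exactly. Their poses are not given: they have to be found in the camera images.
- jar_mid (a point): Centre of the blue jar (green lid, white label): closed cylinder 105 mm long, 56 mm diameter (lid 54 mm, the last 19 mm), 0.15 to 0.3 kg. Its own +x axis runs from base to lid, each end 52.5 mm from here. It starts lying level on the two rollers, axis 111 mm above the bench, lid end towards the bench's middle. Upright, +x points up and this point is 52.5 mm above what it stands on.
- jar: The same blue jar with green lid as a body; its origin lies on the jar's side, 28 mm off the axis at mid-length (+z of the jar points from there to the axis); axes as for jar_mid.
- roller_mid (a point): Bottle roller: fixed grey mixer, 130 by 320 mm, two rubber rollers (28 mm diameter, 42 mm apart, not turning) along its y. This point is midway between their axes, 75 mm above the bench; roller tops at 89 mm, end plates (153 mm to either side) to 95 mm. The blue jar lies on the +y half, lid to +y; the white jar on the -y half, 35 mm or more of space between their bases.
- pan_centre (a point): Centre of the top of the balance's steel pan (116 mm diameter, 72 mm above the bench). Balance axes: -x to its front (display, lock), +y to its left, z up. Round the pan stands a glass shield, open on top: inner space 77 mm to the front and sides of this point, 84 mm to the rear; walls end 118 mm above the pan. Housing 335 mm along x (200 mm forward of here), 210 mm along y, fixed to the bench.
- transport_lock (a joint): Slide of the red transport lock, m: 0 at the red mark (locked), 0.040 at its end stop by the green mark (ready to weigh). Moves along the balance's +y with about 2 N of friction, stays where it is left; starts at 0 to 0.008.
- lock_grip (a point): Centre of the lock's red grip: a block 24 mm (balance x) by 16 mm (balance y, its sliding direction) by 22 mm high, on the balance's flat front deck, which is 45 mm above the bench, 11.5 mm below this point, and runs 65 mm or more to both sides along y. A display hump begins 26 mm behind it and rises to 87 mm above the bench; the shield's front glass is 79 mm behind.
- cover (a joint): Slide of the shield's glass top cover, m: 0 shut (front end stop), 0.135 fully open, to the balance's +x (rear). About 2 N of friction, stays where it is left. Starts open at 0.122 to 0.135, which leaves the space over the pan free (its front edge 39 mm or more behind the pan's centre).
- cover_grip (a point): Centre of the black grip bar on the cover: 12 mm thick along the balance's x (its sliding direction), 70 mm long along y, standing 22 mm high on the glass, whose top (194 mm above the bench) is 11 mm below this point. The cover's front edge is 20 mm in front of it; shut, this point is 62 mm in front of the pan's centre.
- jar_white_mid (a point): Centre of the white jar with an orange lid, same size as the blue jar, lying on the roller's other half with its lid the other way. To be left alone.
- jar_amber: Amber glass jar with red cap, 68 mm diameter, 100 mm tall, standing on the bench beyond the middle; origin at the centre of its underside. To be left alone.
- weight: Steel calibration weight with a knob, 54 mm diameter, 80 mm tall; origin at the centre of its underside. To be left alone.
- caliper: Black and steel digital caliper lying flat, 235 mm by 60 mm, 14 mm high; origin under its centre, along its x. To be left alone.
- specimen_a: Ivory dog-bone test specimen, 165 by 19 by 4 mm, lying flat in front of the robot; origin under its centre. To be left alone.
- specimen_b: Yellow dog-bone test specimen, 165 by 19 by 4 mm, lying flat before the robot; origin under its centre. To be left alone. Behind it the bench top (height 0) is clear between roller and balance: 0.45 to 0.57 m ahead of the robot and 70 mm to either side of its centre line.
Things that resemble listed ones, but are neither listed nor needed, are in the scene too. Leave any turquoise look-alike of the jar alone.

How it is judged:
On the way, in this order (a step that is already met when the one before it is completed fails the run):
1. the transport lock is at its green end and the jar stands upright on the bench, let go (value of joint transport_lock above 0.0365 m and angle between jar_mid's own x axis and vertical below 0.1 rad and height (world z) of jar_mid below 0.058 m and linear speed of jar below 0.03 m/s and contact force between the fingers and jar below 0.2 N), for 0.2 s.
2. the jar stands upright in the middle of the pan, let go (horizontal distance between jar_mid and pan_centre below 0.02 m and z of jar_mid in the frame of pan_centre below 0.058 m and angle between jar_mid's own x axis and vertical below 0.1 rad and linear speed of jar below 0.03 m/s and contact force between the fingers and jar below 0.2 N), for 0.2 s.
At the end, for the whole second after the job is handed in: The transport lock is within 3.5 mm of its green end stop, the blue jar stands at rest, upright within 0.1 rad with its lid up, on the pan within 20 mm of its centre, and the glass cover is within 4 mm of shut (value of joint transport_lock above 0.0365 m and value of joint cover below 0.004 m and horizontal distance between jar_mid and pan_centre below 0.02 m and z of jar_mid in the frame of pan_centre between 0.047 and 0.058 m and angle between jar_mid's own x axis and vertical below 0.1 rad and linear speed of jar below 0.03 m/s); the robot touches nothing.
It fails at once if the jar is put over the pan while the transport lock is not released (horizontal distance between jar_mid and pan_centre below 0.06 m and z of jar_mid in the frame of pan_centre below 0.065 m and value of joint transport_lock below 0.0365 m).
It fails at once if the jar is dropped or thrown (moves faster than 0.7 m/s while not held) (linear speed of jar above 0.7 m/s and contact force between the fingers and jar below 0.2 N).
It fails at once if another sample or tool is moved by more than 25 mm (distance of any of jar_white_mid, jar_amber, weight, caliper, specimen_a, specimen_b from where it was at the start of the episode above 0.025 m).
It also fails if it takes over 72 s, if anything falls off the work surface, if the arm or the gripper's body presses on something with over 40 N, if the wrist force passes 120 N, or if a joint passes its speed limit or range.

## Working session

There is one attempt and no reset: what is moved stays moved. The work goes in short steps, Python scripts to look and compute and a shell command to move; the robot and the scene stay as the last step left them, time stands still between calls to the robot, and variables do not carry over. Pictures are saved under pics/ and viewed, at most 10 in all, crops included, and the job is handed in when it is done.

```bash
ls; mkdir -p pics; cat > h.py <<'E'
import numpy as np, cv2
from scipy.spatial.transform import Rotation as R
from cell import bot, eyes, workorder, nets
def world(p):
    """per-pixel world xyz"""
    z=p["z_map"];K=p["camera_matrix"];v,u=np.mgrid[:z.shape[0],:z.shape[1]]
    c=np.stack([(u-K[0,2])/K[0,0]*z,(v-K[1,2])/K[1,1]*z,z],-1)
    if "rvec" in p:
        M=cv2.Rodrigues(np.array(p["rvec"],float))[0]; w=(c-np.array(p["tvec"]).ravel())@M
    else:
        s=p["state"];T=np.array(p["T_tool_cam"]); w=(c@T[:3,:3].T+T[:3,3])@R.from_quat(s["tool_rot"]).as_matrix().T+np.array(s["position"])
    w[z==0]=np.nan
    return w
def snap(n):
    s=bot.sense(); p=eyes.snapshot(n); p["state"]=s; return p
def save(p,f): cv2.imwrite("pics/"+f,p["img"][:,:,::-1])
E
python3 - <<'E'
from h import *
s=bot.sense();print(s)
for n in("scene","side"):
    p=snap(n);save(p,n+"0.png")
    for q in("jar_mid","roller_mid","pan_centre","lock_grip","cover_grip","jar_white_mid"):
        print(n,q,[(np.round(d["at"],3),round(d["confidence"],2)) for d in nets.look_for(p,q)][:3])
E
```

```text
pics
{'time': 0.0, 'joint_positions': array([ 1.01887067e+00,  2.21227714e-01,  1.52761927e+00, -1.84548222e-05,
        1.39468183e+00, -1.26097422e-01]), 'qd': array([ 0.00039307, -0.00076324, -0.00131961, -0.00077079,  0.00058051,
        0.00039836]), 'effort': array([ 5.57531021e-04, -4.96902037e+01, -3.89396095e+01, -1.70758767e-04,
        1.11649465e-02,  1.13473442e-05]), 'position': array([0.25784023, 0.56863032, 0.20969397]), 'tool_rot': array([ 2.11307418e-01,  9.77419172e-01, -9.16000109e-04, -3.13373359e-04]), 'wrist_force': array([0.5350824 , 0.25432901, 0.25522595]), 'ft_torque': array([-0.01555146, -0.00944118,  0.0290546 ]), 'grip_force': 0.0, 'gripper_width': 0.08515956551758894}
scene jar_mid [(array([ 0.517, -0.245,  0.134]), 0.92), (array([ 0.292, -0.362,  0.049]), 0.79), (array([ 0.328, -0.589,  0.045]), 0.71)]
scene roller_mid [(array([ 0.525, -0.326,  0.052]), 0.64), (array([0.728, 0.058, 0.052]), 0.53)]
scene pan_centre [(array([0.645, 0.26 , 0.162]), 0.78)]
scene lock_grip []
scene cover_grip [(array([0.68 , 0.29 , 0.196]), 0.83)]
scene jar_white_mid [(array([ 0.478, -0.4  ,  0.128]), 0.76)]
side jar_mid [(array([ 0.508, -0.228,  0.132]), 0.82), (array([ 0.7  , -0.084,  0.077]), 0.71), (array([ 0.314, -0.572,  0.047]), 0.67)]
side roller_mid [(array([ 0.476, -0.254,  0.053]), 0.57)]
side pan_centre [(array([0.563, 0.3  , 0.099]), 0.81), (array([ 0.464, -0.383,  0.136]), 0.4)]
side lock_grip [(array([0.565, 0.297, 0.101]), 0.71), (array([0.393, 0.241, 0.068]), 0.46)]
side cover_grip [(array([0.669, 0.296, 0.19 ]), 0.81), (array([ 0.474, -0.253,  0.052]), 0.37)]
side jar_white_mid [(array([ 0.464, -0.379,  0.134]), 0.78)]
```

View pics/scene0.png

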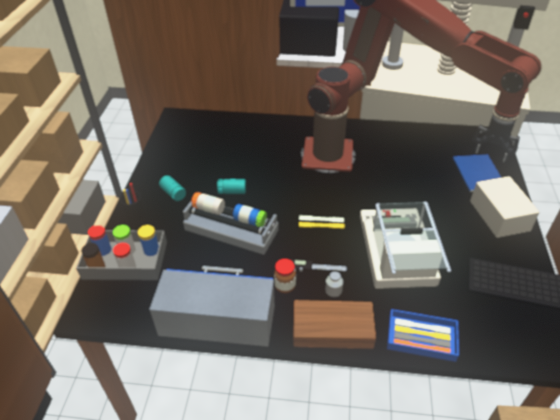

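View pics/side0.png

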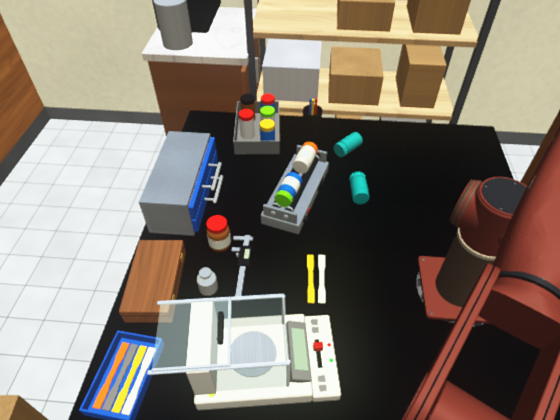

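The side view shows the lock's red grip at about (318,347), with a green mark below it at about (331,361). The pan is near (255,352) and the black cover bar near (220,327). The blue jar with the green lid is near (290,190), and the turquoise look-alikes lie apart from it. Next I'll measure the poses.

```bash
cat > m.py <<'E'
from h import *
P={n:snap(n) for n in("scene","side")}
W=[];C=[];S=[]
for i,(n,p) in enumerate(P.items()):
    w=world(p).reshape(-1,3);ok=~np.isnan(w[:,0])
    W.append(w[ok]);C.append(cv2.cvtColor(p["img"],cv2.COLOR_RGB2HSV).reshape(-1,3)[ok].astype(int));S.append(np.full(ok.sum(),i))
W=np.vstack(W);C=np.vstack(C);S=np.hstack(S);H,Sa,V=C.T
box=lambda a,b:np.all((W>a)&(W<b),1)
st=lambda t,m:[print(t,"cam",i,(m&(S==i)).sum(),"med",np.round(np.median(W[m&(S==i)],0),4),"lo",np.round(np.percentile(W[m&(S==i)],3,axis=0),4),"hi",np.round(np.percentile(W[m&(S==i)],97,axis=0),4)) for i in(0,1) if (m&(S==i)).sum()>3]
# balance
b=box([.3,.13,.03],[.85,.46,.1])
for i in (0,1):
    m=b&(S==i); r=cv2.minAreaRect(W[m][:,:2].astype(np.float32)*1000);print("rect",i,np.round(r[0],1),np.round(r[1],1),round(r[2],2))
m=b; r=cv2.minAreaRect(W[m][:,:2].astype(np.float32)*1000);print("rect",r)
st("lock",box([.33,.2,.045],[.5,.4,.09])&((H<8)|(H>172))&(Sa>150)&(V>90))
st("green",box([.33,.2,.03],[.5,.4,.09])&(H>45)&(H<80)&(Sa>120))
g=box([.55,.15,.185],[.85,.42,.24])&(V<60);st("bar",g)
if g.sum()>5: print("bar rect",cv2.minAreaRect(W[g][:,:2].astype(np.float32)*1000))
# jar
j=box([.42,-.34,.09],[.62,-.14,.16])
lid=j&(H>35)&(H<75)&(Sa>130);blue=j&(H>100)&(H<125)&(Sa>130)
st("lid",lid);st("blue",blue);
wj=box([.38,-.5,.09],[.62,-.3,.16]);st("orange",wj&(H>5)&(H<18)&(Sa>150))
from scipy.optimize import least_squares
m=(lid|blue)&(W[:,2]>.1); 
def res(a): # axis y-param: through (x0,-.24,.111) dir angle
    d=np.array([np.cos(a[1]),np.sin(a[1]),0]);q=W[m]-[a[0],-.24,.111+a[2]]
    return np.linalg.norm(q-np.outer(q@d,d),axis=1)-.028
f=least_squares(res,[.515,1.3,0],loss="soft_l1",f_scale=.002);print("cyl",f.x,np.sqrt(np.mean(f.fun**2)))
d=np.array([np.cos(f.x[1]),np.sin(f.x[1]),0])
for t,k in(("lid",lid),("blue",blue),("all",lid|blue)):
    s=(W[k]-[f.x[0],-.24,.111])@d;print(t,np.percentile(s,[1,50,99]))
print("jar_d",d)
E
python3 m.py
```

```text
rect 0 [605.1 281.8] [488.9 304.4] 0.14
rect 1 [594.5 281.5] [510.9 303.1] 0.02
rect ((594.50048828125, 282.22076416015625), (510.873046875, 304.4239501953125), 0.020241353660821915)
lock cam 1 78 med [0.3951 0.2378 0.0658] lo [0.3696 0.2228 0.0467] hi [0.4047 0.2422 0.0703]
green cam 1 7 med [0.3613 0.2608 0.0462] lo [0.3589 0.2582 0.0438] hi [0.364  0.2657 0.0505]
bar cam 1 56 med [0.6127 0.2706 0.2147] lo [0.6049 0.2521 0.2026] hi [0.6186 0.3138 0.218 ]
bar rect ((610.9867553710938, 282.3946228027344), (7.748141288757324, 63.57600784301758), 8.680076599121094)
lid cam 0 101 med [ 0.5289 -0.2054  0.125 ] lo [ 0.5028 -0.2169  0.1014] hi [ 0.5467 -0.1948  0.1413]
lid cam 1 214 med [ 0.5182 -0.2027  0.1217] lo [ 0.4944 -0.2149  0.0931] hi [ 0.5407 -0.1946  0.1394]
blue cam 0 156 med [ 0.5173 -0.2419  0.1341] lo [ 0.4865 -0.3023  0.1097] hi [ 0.5416 -0.2223  0.1441]
blue cam 1 171 med [ 0.4971 -0.2375  0.1353] lo [ 0.4714 -0.3003  0.111 ] hi [ 0.53   -0.2179  0.1419]
orange cam 0 50 med [ 0.4608 -0.4518  0.134 ] lo [ 0.4323 -0.46    0.1075] hi [ 0.4783 -0.4418  0.1414]
orange cam 1 55 med [ 0.445  -0.449   0.1344] lo [ 0.4268 -0.4666  0.1125] hi [ 0.4721 -0.4357  0.141 ]
cyl [ 5.10730058e-01  1.29528374e+00 -6.36674696e-04] 0.0069325616528447065
lid [0.01870693 0.03923299 0.04338778]
blue [-0.06244782  0.00173914  0.01992599]
all [-0.06228266  0.01898547  0.04315286]
jar_d [0.27204023 0.96228588 0.        ]
```

```bash
cat >> m.py <<'E'
print("----")
for i in(0,1):
    for lo,hi in((.040,.050),(.082,.092),(.066,.078),(.186,.2)):
        k=(S==i)&box([.3,.1,lo],[.85,.46,hi])&(V>110)&(Sa<60)
        if k.sum()>20:
            # largest connected cluster by raster
            q=((W[k][:,:2]-[.3,.1])*250).astype(int);im=np.zeros((100,150),np.uint8);im[q[:,1],q[:,0]]=255
            im=cv2.dilate(im,np.ones((3,3)));n,L,stt,_=cv2.connectedComponentsWithStats(im);b=1+np.argmax(stt[1:,4]);kk=L[q[:,1],q[:,0]]==b
            r=cv2.minAreaRect(W[k][kk][:,:2].astype(np.float32)*1000);print(i,lo,kk.sum(),np.round(r[0],1),np.round(r[1],1),round(r[2],1),"box",np.round(cv2.boxPoints(r)).tolist())
E
python3 m.py | sed -n '/----/,$p'
python3 - <<'E'
from h import *
p=snap("side");c=p["img"][280:410,140:350];cv2.imwrite("pics/c1.png",cv2.resize(c[:,:,::-1],None,fx=3.6,fy=3.6,interpolation=cv2.INTER_CUBIC))
p=snap("wrist");save(p,"w0.png")
print(p["T_tool_cam"],p["camera_matrix"])
E
```

```text
----
0 0.04 122 [683.5 290.4] [ 29.8 209.4] 2.4 box [[664.0, 394.0], [673.0, 185.0], [703.0, 186.0], [694.0, 396.0]]
0 0.082 118 [683.7 285.9] [174.4  41.9] 87.3 box [[659.0, 200.0], [701.0, 198.0], [709.0, 372.0], [667.0, 374.0]]
0 0.066 131 [681.4 284.8] [187.6  57. ] 84.5 box [[644.0, 194.0], [701.0, 189.0], [719.0, 375.0], [662.0, 381.0]]
0 0.186 2251 [614.4 281.5] [297.9 176.9] 8.0 box [[455.0, 348.0], [479.0, 173.0], [774.0, 215.0], [750.0, 390.0]]
1 0.04 2092 [518.1 265.8] [333.2 209.9] 9.2 box [[337.0, 343.0], [370.0, 136.0], [699.0, 189.0], [666.0, 396.0]]
1 0.082 566 [559.2 274.7] [248.5 167.7] 9.4 box [[423.0, 337.0], [450.0, 172.0], [696.0, 212.0], [668.0, 378.0]]
1 0.066 865 [550.4 273.5] [267.  167.9] 9.5 box [[405.0, 334.0], [433.0, 169.0], [696.0, 213.0], [668.0, 378.0]]
1 0.186 5608 [615.5 280.6] [292.6 176.2] 8.8 box [[458.0, 345.0], [484.0, 171.0], [774.0, 216.0], [747.0, 390.0]]
[[-6.12528747e-05 -9.49340966e-01 -3.14247875e-01  8.02237514e-02]
 [ 9.99999510e-01 -3.68581182e-04  9.18562679e-04 -9.77718224e-05]
 [-9.87855034e-04 -3.14247665e-01  9.49340523e-01 -1.62887246e-01]
 [ 0.00000000e+00  0.00000000e+00  0.00000000e+00  1.00000000e+00]] [[341.79260295   0.         272.00784639]
 [  0.         341.79260295 207.6589532 ]
 [  0.           0.           1.        ]]
```

View pics/c1.png

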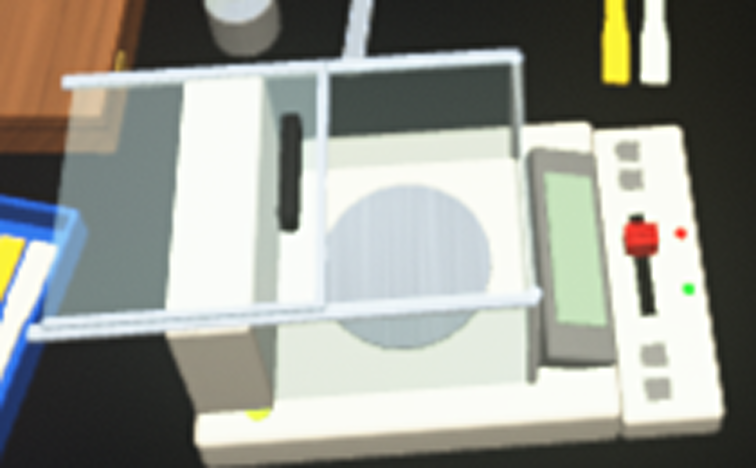

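The crop shows the housing, the pan at about (410,265), the cover bar at about (288,170), and the red lock at about (640,237) with the green mark at about (688,290). The housing rectangle fits the given size of 335 by 210 mm with a yaw of about 9.1°. Next I'll work out how to go over the lock.

```bash
cat >> h.py <<'E'
def plan(xyz,yaw_y=None,mx=.04):
    """print shift rows (in current tool axes) then roll; yaw_y = world angle (deg, mod 180) of tool y"""
    s=bot.sense();M=R.from_quat(s["tool_rot"]).as_matrix()
    d=M.T@(np.array(xyz)-s["position"]);n=max(1,int(np.ceil(np.linalg.norm(d)/mx)))
    print("pos",np.round(s["position"],4),"tooly",round(np.degrees(np.arctan2(M[1,1],M[0,1])),2),"t",round(s["time"],2),"q6",round(s["joint_positions"][5],2),"F",np.round(s["wrist_force"],1),"w",round(s["gripper_width"],4),"gf",round(s["grip_force"],1))
    print("total mm",np.round(d*1000,1),n,"rows of",np.round(d/.3/n,4))
    if yaw_y is not None:
        a=np.degrees(np.arctan2(M[1,1],M[0,1]));e=(yaw_y-a+90)%180-90;k=max(1,int(np.ceil(abs(e)/8.4)));print("roll total deg",-e,k,"rows of",round(-e/180/k,4))
E
python3 -c "
from h import *
plan([.37,.25,.25],99.1)"
```

```text
pos [0.2582 0.5692 0.2108] tooly 65.6 t 1.0 q6 -0.13 F [0.2 0.6 0.5] w 0.0851 gf 0.0
total mm [-233.7 -244.5  -39.2] 9 rows of [-0.0866 -0.0906 -0.0145]
roll total deg -33.49693731216091 4 rows of -0.0465
```

```bash
python3 -m handwheel '[{"tx":-0.087,"ty":-0.091,"tz":-0.0145},{"tx":-0.087,"ty":-0.091,"tz":-0.0145},{"tx":-0.087,"ty":-0.091,"tz":-0.0145},{"tx":-0.087,"ty":-0.091,"tz":-0.0145},{"tx":-0.087,"ty":-0.091,"tz":-0.0145},{"tx":-0.087,"ty":-0.091,"tz":-0.0145},{"tx":-0.087,"ty":-0.091,"tz":-0.0145},{"tx":-0.087,"ty":-0.091,"tz":-0.0145},{"tx":-0.087,"ty":-0.091,"tz":-0.0145},{"roll":-0.0465},{"roll":-0.0465},{"roll":-0.0465},{"roll":-0.0465},{"tz":0}]'
cat > lockm.py <<'E'
from h import *
p=snap("wrist");save(p,"w1.png");w=world(p);h=cv2.cvtColor(p["img"],cv2.COLOR_RGB2HSV).astype(int);H,S,V=[h[...,i] for i in range(3)]
r=((H<8)|(H>172))&(S>150)&(V>80)&(w[...,0]>.33)&(w[...,0]<.45)&(w[...,1]>.15)&(w[...,1]<.36)
t=r&(w[...,2]>.055)
print("lock",t.sum(),np.nanmedian(w[t],0),np.nanpercentile(w[t],[2,98],axis=0).round(4).tolist(),cv2.minAreaRect(w[t][:,:2].astype(np.float32)*1000))
g=(H>45)&(H<75)&(S>150)&(w[...,2]<.06);print("green",g.sum(),np.nanmedian(w[g],0) if g.any() else "")
for lo,hi in((.040,.050),):
    k=(w[...,2]>lo)&(w[...,2]<hi)&(V>110)&(S<60);print("deck",k.sum(),cv2.minAreaRect(w[k][:,:2].astype(np.float32)*1000),np.median(w[k][:,2]))
plan([.394,.24,.1],99.1)
E
python3 lockm.py
```

```text
lock 0 [nan nan nan] [nan, nan, nan] ((0.0, 0.0), (0.0, 0.0), 0.0)
green 1881 [ 2.24441843e-01  4.65649151e-01 -3.08447921e-04]
deck 314 ((435.3128356933594, 360.05633544921875), (71.41217803955078, 5.319371700286865), 12.182002067565918) 0.04471660952887835
pos [0.2581 0.5692 0.2108] tooly 65.6 t 1.05 q6 -0.13 F [ 0.4 -0.   0.1] w 0.0855 gf 0.0
total mm [-259.7 -243.7  110.8] 10 rows of [-0.0866 -0.0812  0.0369]
roll total deg -33.49546172041853 4 rows of -0.0465validation failed for argument at $[0]...
  return np.nanmean(a, axis, out=out, keepdims=keepdims)
  return np.nanmean(a, axis, out=out, keepdims=keepdims)
```

The move was refused, probably because every row needs all four keys.

```bash
python3 -m handwheel '[{"tx":-0.087,"ty":-0.091,"tz":-0.0145,"roll":0},{"tx":-0.087,"ty":-0.091,"tz":-0.0145,"roll":0},{"tx":-0.087,"ty":-0.091,"tz":-0.0145,"roll":0},{"tx":-0.087,"ty":-0.091,"tz":-0.0145,"roll":0},{"tx":-0.087,"ty":-0.091,"tz":-0.0145,"roll":0},{"tx":-0.087,"ty":-0.091,"tz":-0.0145,"roll":0},{"tx":-0.087,"ty":-0.091,"tz":-0.0145,"roll":0},{"tx":-0.087,"ty":-0.091,"tz":-0.0145,"roll":0},{"tx":-0.087,"ty":-0.091,"tz":-0.0145,"roll":0},{"tx":0,"ty":0,"tz":0,"roll":-0.0465},{"tx":0,"ty":0,"tz":0,"roll":-0.0465},{"tx":0,"ty":0,"tz":0,"roll":-0.0465},{"tx":0,"ty":0,"tz":0,"roll":-0.0465},{"tx":0,"ty":0,"tz":0,"roll":0}]' && python3 lockm.py
```

```text
time: 2.45
position: [0.3706, 0.2483, 0.2501]
tool_rot: [-0.08, 0.997, 0.0, 0.0]
wrist_force: [-0.4, -0.1, 0.6]
gripper_width: 0.0853
grip_force: 0.0
lock 320 [0.39285229 0.23513904 0.06716757] [[0.3834, 0.2272, 0.0567], [0.4053, 0.2426, 0.069]] ((394.62860107421875, 235.40513610839844), (22.394943237304688, 15.69837760925293), 8.681134223937988)
green 2129 [ 3.14735296e-01  2.66997031e-01 -2.24404064e-04]
deck 10141 ((386.3692626953125, 246.6333770751953), (68.0455322265625, 209.43235778808594), 9.094921112060547) 0.04473518615385311
pos [0.3706 0.2484 0.2501] tooly 98.9 t 2.5 q6 -1.31 F [-0.4 -0.  -1.1] w 0.0852 gf 0.0
total mm [-21.8 -11.9 150.1] 4 rows of [-0.0181 -0.0099  0.1251]
roll total deg -0.20284342946374068 1 rows of -0.0011
```

```bash
python3 -m handwheel '[{"tx":-0.0145,"ty":-0.011,"tz":0.133,"roll":0},{"tx":-0.0145,"ty":-0.011,"tz":0.133,"roll":0},{"tx":-0.0145,"ty":-0.011,"tz":0.133,"roll":0},{"tx":-0.0145,"ty":-0.011,"tz":0.133,"roll":0},{"tx":-0.0145,"ty":-0.011,"tz":0.13,"roll":0},{"tx":0,"ty":0,"tz":0,"roll":0}]' 0.5 && python3 -m handwheel '[{"tx":0,"ty":0,"tz":0,"roll":0},{"tx":0,"ty":0,"tz":0,"roll":0},{"tx":0,"ty":0,"tz":0,"roll":0},{"tx":0,"ty":0,"tz":0,"roll":0},{"tx":0,"ty":0,"tz":0,"roll":0},{"tx":0,"ty":0,"tz":0,"roll":0}]' 0 30
```

```text
time: 3.1
position: [0.3903, 0.2335, 0.0461]
tool_rot: [-0.077, 0.997, -0.002, -0.005]
wrist_force: [-0.3, 0.2, 0.1]
gripper_width: 0.0429
grip_force: 0.0
time: 3.7
position: [0.395, 0.2357, 0.0519]
tool_rot: [-0.079, 0.997, 0.0, 0.001]
wrist_force: [-1.4, 0.5, -0.0]
gripper_width: -0.0002
grip_force: 0.0
```

```bash
python3 lockm.py; python3 - <<'E'
from h import *
p=snap("side");c=p["img"][300:400,270:370];cv2.imwrite("pics/c2.png",np.hstack([cv2.resize(c[:,:,::-1],(400,400)),cv2.resize(cv2.imread("pics/w1.png"),(400,400))]))
E
```

```text
lock 670 [0.38495223 0.23315513 0.0661644 ] [[0.3831, 0.2261, 0.0557], [0.3914, 0.2409, 0.076]] ((386.9757080078125, 233.03343200683594), (9.683762550354004, 16.834251403808594), 26.337648391723633)
green 2242 [ 3.37082989e-01  2.55608209e-01 -9.36954191e-05]
deck 40081 ((386.66973876953125, 246.00555419921875), (68.00982666015625, 208.34561157226562), 8.826617240905762) 0.04479784864072705
pos [0.3948 0.2357 0.0517] tooly 99.09 t 3.75 q6 -1.36 F [0.4 0.9 0.8] w 0.0002 gf 0.0
total mm [  0.1   4.4 -48.3] 2 rows of [ 0.0002  0.0074 -0.0805]
roll total deg -0.014638450453091423 1 rows of -0.0001
```

View pics/c2.png

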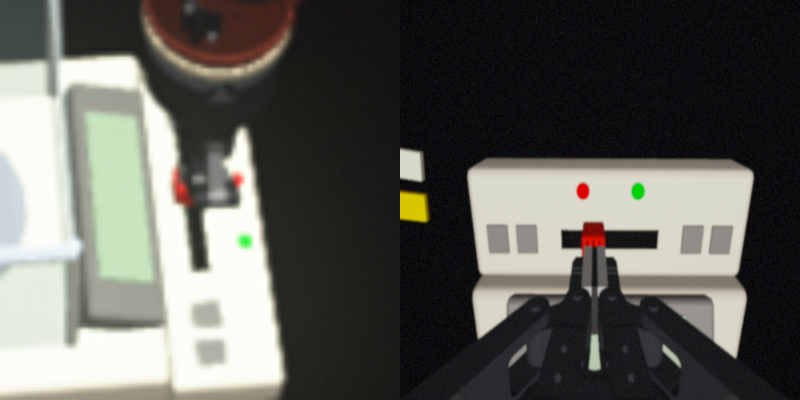

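The views show the fingers shut at the lock, with red on both sides of them. The width reading is 0. I'll slide a little and see whether the lock follows.

```bash
python3 -m handwheel '[{"tx":0,"ty":0.02,"tz":0,"roll":0},{"tx":0,"ty":0.02,"tz":0,"roll":0},{"tx":0,"ty":0.02,"tz":0,"roll":0},{"tx":0,"ty":0,"tz":0,"roll":0}]' && python3 lockm.py | head -1; python3 - <<'E'
from h import *
p=cv2.imread("pics/w1.png")[180:300,210:350];cv2.imwrite("pics/c3.png",cv2.resize(p,None,fx=4,fy=4))
E
```

```text
time: 4.2
position: [0.3917, 0.2542, 0.0513]
tool_rot: [-0.08, 0.997, 0.0, -0.0]
wrist_force: [-0.4, -0.6, 0.4]
gripper_width: 0.0001
grip_force: 0.0
lock 1514 [0.39035544 0.23422056 0.06712784] [[0.3832, 0.2267, 0.0564], [0.4059, 0.2417, 0.0691]] ((395.0043029785156, 235.12225341796875), (23.83370018005371, 16.15435791015625), 7.349587917327881)
```

View pics/c3.png

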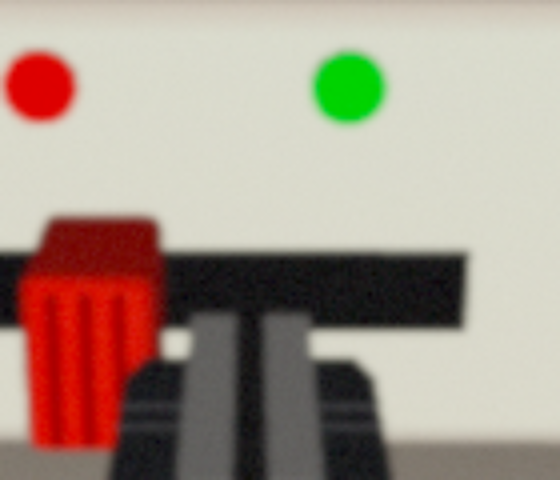

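The picture shows the lock still at (95,330) in the crop while the fingers, at about (250,330), moved past it. So they were not around it. I'll check the fingertip depth.

```bash
python3 - <<'E'
from h import *
p=snap("wrist");w=world(p)
for v in (252,258,260,264,270,280,290,300): print(v,[np.round(w[v,u],3).tolist()+[round(float(p["z_map"][v,u]),3)] for u in (264,272,281)])
plan([.3946,.2354,.05])
E
```

```text
252 [[0.393, 0.249, 0.046, 0.186], [0.393, 0.254, 0.044, 0.188], [0.392, 0.259, 0.045, 0.186]]
258 [[0.382, 0.248, 0.075, 0.154], [0.381, 0.252, 0.076, 0.153], [0.381, 0.256, 0.075, 0.154]]
260 [[0.382, 0.248, 0.077, 0.152], [0.381, 0.252, 0.077, 0.152], [0.381, 0.256, 0.077, 0.152]]
264 [[0.382, 0.248, 0.081, 0.149], [0.381, 0.252, 0.081, 0.148], [0.381, 0.256, 0.081, 0.148]]
270 [[0.382, 0.249, 0.086, 0.144], [0.381, 0.252, 0.086, 0.143], [0.381, 0.256, 0.086, 0.144]]
280 [[0.382, 0.249, 0.095, 0.135], [0.381, 0.252, 0.095, 0.135], [0.381, 0.255, 0.095, 0.135]]
290 [[0.382, 0.249, 0.101, 0.13], [0.381, 0.252, 0.102, 0.128], [0.381, 0.255, 0.102, 0.129]]
300 [[0.381, 0.249, 0.11, 0.121], [0.381, 0.252, 0.109, 0.122], [0.381, 0.255, 0.108, 0.122]]
pos [0.3917 0.2536 0.0513] tooly 99.13 t 4.3 q6 -1.32 F [-0.4 -0.7  0.2] w 0.0001 gf 0.0
total mm [  0.  -18.4   1.3] 1 rows of [ 0.0001 -0.0614  0.0042]
```

The fingertips' front faces end at z≈0.075, about 23 mm above the reported TCP. The fingers were therefore above the lock, whose top is at 0.068. I'll move back over it and go down gently while watching the force.

```bash
python3 -m handwheel '[{"tx":0,"ty":0,"tz":0,"roll":0},{"tx":0,"ty":-0.031,"tz":0,"roll":0},{"tx":0,"ty":-0.031,"tz":0,"roll":0},{"tx":0,"ty":0,"tz":0,"roll":0},{"tx":0,"ty":0,"tz":0.015,"roll":0},{"tx":0,"ty":0,"tz":0.015,"roll":0},{"tx":0,"ty":0,"tz":0.01,"roll":0},{"tx":0,"ty":0,"tz":0.01,"roll":0},{"tx":0,"ty":0,"tz":0,"roll":0}]' 0.5 && python3 -m handwheel '[{"tx":0,"ty":0,"tz":0,"roll":0},{"tx":0,"ty":0,"tz":0,"roll":0},{"tx":0,"ty":0,"tz":0,"roll":0},{"tx":0,"ty":0,"tz":0,"roll":0},{"tx":0,"ty":0,"tz":0,"roll":0},{"tx":0,"ty":0,"tz":0,"roll":0}]' 0 30
```

```text
time: 5.2
position: [0.3942, 0.2349, 0.0357]
tool_rot: [-0.079, 0.997, -0.0, -0.001]
wrist_force: [0.1, 0.2, -0.3]
gripper_width: 0.0431
grip_force: 0.0
time: 5.8
position: [0.3949, 0.235, 0.0366]
tool_rot: [-0.079, 0.997, 0.0, 0.0]
wrist_force: [-1.1, -0.7, 3.2]
gripper_width: 0.0148
grip_force: 32.8
```

Gripped: width 15 mm, 33 N. Now I'll slide towards green.

```bash
python3 -m handwheel '[{"tx":0,"ty":0.02,"tz":0,"roll":0},{"tx":0,"ty":0.02,"tz":0,"roll":0},{"tx":0,"ty":0.02,"tz":0,"roll":0},{"tx":0,"ty":0.02,"tz":0,"roll":0},{"tx":0,"ty":0.02,"tz":0,"roll":0},{"tx":0,"ty":0,"tz":0,"roll":0}]' && python3 -m handwheel '[{"tx":0,"ty":0.01,"tz":0,"roll":0},{"tx":0,"ty":0.01,"tz":0,"roll":0},{"tx":0,"ty":0,"tz":0,"roll":0}]'&& python3 -m handwheel '[{"tx":0,"ty":0.01,"tz":0,"roll":0},{"tx":0,"ty":0,"tz":0,"roll":0}]'
```

```text
time: 6.4
position: [0.3901, 0.266, 0.0366]
tool_rot: [-0.079, 0.997, 0.001, 0.0]
wrist_force: [-1.0, 1.7, 4.4]
gripper_width: 0.015
grip_force: 33.0
time: 6.7
position: [0.3899, 0.267, 0.0365]
tool_rot: [-0.08, 0.997, -0.004, 0.0]
wrist_force: [1.0, -18.8, 11.3]
gripper_width: 0.0156
grip_force: 33.7
time: 6.9
position: [0.3898, 0.2671, 0.0365]
tool_rot: [-0.08, 0.997, -0.006, -0.0]
wrist_force: [3.9, -31.8, 14.8]
gripper_width: 0.0151
grip_force: 34.3
```

```bash
python3 -m handwheel '[{"tx":0,"ty":-0.01,"tz":0,"roll":0},{"tx":0,"ty":-0.01,"tz":0,"roll":0},{"tx":0,"ty":0,"tz":0,"roll":0}]' && python3 -m handwheel '[{"tx":0,"ty":0,"tz":0,"roll":0},{"tx":0,"ty":0,"tz":0,"roll":0},{"tx":0,"ty":0,"tz":-0.05,"roll":0},{"tx":0,"ty":0,"tz":-0.13,"roll":0},{"tx":0,"ty":0,"tz":-0.13,"roll":0},{"tx":0,"ty":0,"tz":-0.13,"roll":0},{"tx":0,"ty":0,"tz":-0.13,"roll":0},{"tx":0,"ty":0,"tz":-0.13,"roll":0},{"tx":0,"ty":0,"tz":-0.13,"roll":0},{"tx":0,"ty":0,"tz":-0.13,"roll":0},{"tx":-0.13,"ty":-0.03,"tz":0,"roll":0},{"tx":-0.13,"ty":-0.03,"tz":0,"roll":0},{"tx":-0.13,"ty":-0.03,"tz":0,"roll":0},{"tx":0,"ty":0,"tz":0,"roll":0}]' 0.5
cat > panm.py <<'E'
from h import *
p=snap("wrist");save(p,"w2.png");w=world(p);h=cv2.cvtColor(p["img"],cv2.COLOR_RGB2HSV).astype(int);H,S,V=[h[...,i] for i in range(3)]
r=((H<8)|(H>172))&(S>150)&(V>80)&(w[...,0]>.33)&(w[...,0]<.45)&(w[...,1]>.15)&(w[...,1]<.36)&(w[...,2]>.064)
print("lock",r.sum(),cv2.minAreaRect(w[r][:,:2].astype(np.float32)*1000) if r.sum()>5 else "")
k=(abs(w[...,2]-.072)<.004)&(np.hypot(w[...,0]-.55,w[...,1]-.271)<.075)
print("pan z",k.sum(),np.median(w[k][:,2])); pts=w[k][:,:2]
print("pan circ",cv2.minEnclosingCircle((pts*1000).astype(np.float32)),"hull",np.percentile(pts,[1,99],axis=0),pts.mean(0))
b=(w[...,2]>.205)&(w[...,2]<.222)&(V<70)&(w[...,0]>.5)&(w[...,0]<.75)&(abs(w[...,1]-.28)<.1);print("bar",b.sum(),cv2.minAreaRect(w[b][:,:2].astype(np.float32)*1000),np.median(w[b],0) if b.any() else "")
k=(abs(w[...,2]-.045)<.005)&(V>110)&(S<60)&(w[...,0]>.3)&(w[...,0]<.75)&(w[...,1]<.5)&(w[...,1]>.1);print("housing",cv2.minAreaRect(w[k][:,:2].astype(np.float32)*1000))
plan([.5,.26,.33],99.1)
E
python3 panm.py
```

```text
time: 7.2
position: [0.3899, 0.2668, 0.0366]
tool_rot: [-0.079, 0.997, -0.0, 0.0]
wrist_force: [-0.8, -4.3, 6.1]
gripper_width: 0.0151
grip_force: 33.3
time: 8.6
position: [0.5123, 0.2585, 0.3215]
tool_rot: [-0.078, 0.997, -0.001, -0.001]
wrist_force: [-0.4, -1.0, 0.2]
gripper_width: 0.0424
grip_force: 0.0
lock 270 ((391.8909912109375, 267.2620544433594), (20.97552490234375, 14.862981796264648), 9.985088348388672)
pan z 6334 0.07173346036530544
pan circ ((551.7716064453125, 272.27362060546875), 57.952232360839844) hull [[0.49744983 0.21843418]
 [0.60512921 0.32599036]] [0.54983716 0.27206858]
bar 1128 ((611.563720703125, 281.8070373535156), (11.189922332763672, 69.10450744628906), 9.144866943359375) [0.61019414 0.280821   0.21486185]
housing ((386.2700500488281, 246.6290283203125), (64.57613372802734, 209.26962280273438), 8.951422691345215)
pos [0.5104 0.259  0.322 ] tooly 99.0 t 8.65 q6 -1.4 F [-0.4  0.5 -0. ] w 0.0427 gf 0.0
total mm [10.1  2.7 -8. ] 1 rows of [ 0.0337  0.0088 -0.0265]
roll total deg -0.09979081771220422 1 rows of -0.0006
```

View pics/w2.png

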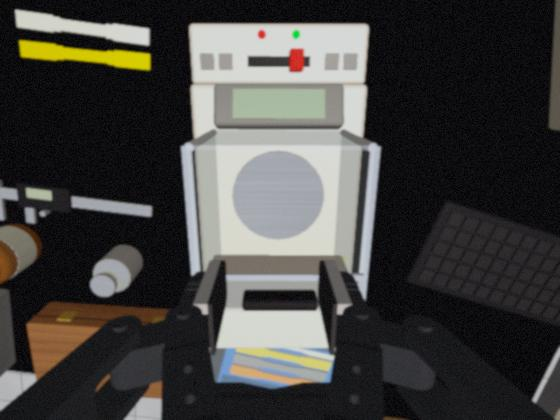

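The lock sits at (296,60), right under the green dot. The pan fits at (0.5515, 0.272) with a 58 mm radius, and the bar fits at cover≈0.123; both match the given sizes. Now I'll go over to the jar.

```bash
python3 -m handwheel '[{"tx":0.021,"ty":-0.1286,"tz":0.0056,"roll":0},{"tx":0.021,"ty":-0.1286,"tz":0.0056,"roll":0},{"tx":0.021,"ty":-0.1286,"tz":0.0056,"roll":0},{"tx":0.021,"ty":-0.1286,"tz":0.0056,"roll":0},{"tx":0.021,"ty":-0.1286,"tz":0.0056,"roll":0},{"tx":0.021,"ty":-0.1286,"tz":0.0056,"roll":0},{"tx":0.021,"ty":-0.1286,"tz":0.0056,"roll":0},{"tx":0.021,"ty":-0.1286,"tz":0.0056,"roll":0},{"tx":0.021,"ty":-0.1286,"tz":0.0056,"roll":0},{"tx":0.021,"ty":-0.1286,"tz":0.0056,"roll":0},{"tx":0.021,"ty":-0.1286,"tz":0.0056,"roll":0},{"tx":0.021,"ty":-0.1286,"tz":0.0056,"roll":0},{"tx":0.021,"ty":-0.1286,"tz":0.0056,"roll":0}]' 1 && python3 -m handwheel '[{"tx":0,"ty":0,"tz":0,"roll":0.0457},{"tx":0,"ty":0,"tz":0,"roll":0.0457},{"tx":0,"ty":0,"tz":0,"roll":0.0457},{"tx":0,"ty":0,"tz":0,"roll":0.0457},{"tx":0,"ty":0,"tz":0,"roll":0.0457},{"tx":0,"ty":0,"tz":0,"roll":0.0457},{"tx":0,"ty":0,"tz":0,"roll":0.0457},{"tx":0,"ty":0,"tz":0,"roll":0.0457},{"tx":0,"ty":0,"tz":0,"roll":0.0457},{"tx":0,"ty":0,"tz":0,"roll":0.0457},{"tx":0,"ty":0,"tz":0,"roll":0.0457},{"tx":0,"ty":0,"tz":0,"roll":0.0457},{"tx":0,"ty":0,"tz":0,"roll":0.0457},{"tx":0,"ty":0,"tz":0,"roll":0.0457},{"tx":0,"ty":0,"tz":0,"roll":0}]'
cat > jarm.py <<'E'
from h import *
from scipy.optimize import least_squares
p=snap("wrist");save(p,"w3.png");w=world(p);h=cv2.cvtColor(p["img"],cv2.COLOR_RGB2HSV).astype(int);H,S,V=[h[...,i] for i in range(3)]
j=(w[...,2]>.095)&(w[...,2]<.15)&(abs(w[...,0]-.51)<.1)&(w[...,1]>-.33)&(w[...,1]<-.15)
lid=j&(H>35)&(H<75)&(S>130);blue=j&(H>100)&(H<130)&(S>130)
X=w[lid|blue]
def res(a):
    d=np.array([np.cos(a[1]),np.sin(a[1]),0]);q=X-[a[0],-.245,.111+a[2]];return np.linalg.norm(q-np.outer(q@d,d),axis=1)-.028
f=least_squares(res,[.51,1.29,0],loss="soft_l1",f_scale=.001);d=np.array([np.cos(f.x[1]),np.sin(f.x[1]),0])
print(f.x,np.degrees(f.x[1]),np.sqrt(np.median(f.fun**2)))
o=np.array([f.x[0],-.245,.111])
for n,k in(("lid",lid),("blue",blue)): s=(w[k]-o)@d;print(n,k.sum(),np.percentile(s,[1,50,99]).round(4))
sl=(w[lid]-o)@d;sb=(w[blue]-o)@d
for n,s in(("from lid end",np.percentile(sl,99.5)-.0525),("from base end",np.percentile(sb,.5)+.0525),("from lid edge",np.percentile(sl,.5)-.0335)): print(n,(o+s*d).round(4))
plan([.508,-.249,.3],f.x[1]*57.2958-90)
E
python3 jarm.py
```

```text
time: 9.95
position: [0.5072, -0.2491, 0.3027]
tool_rot: [-0.08, 0.997, 0.0, 0.0]
wrist_force: [1.7, 0.9, -0.1]
gripper_width: 0.0857
grip_force: 0.0
time: 11.45
position: [0.5075, -0.2476, 0.3026]
tool_rot: [0.799, 0.601, 0.0, -0.0]
wrist_force: [0.6, -0.2, 0.6]
gripper_width: 0.0852
grip_force: 0.0
[ 5.09774117e-01  1.29733302e+00 -1.11201939e-03] 74.33170662446024 0.0004922428430202965
lid 1083 [0.0298 0.0394 0.0475]
blue 801 [-0.0565  0.0049  0.0263]
from lid end [ 0.5084 -0.2498  0.111 ]
from base end [ 0.5086 -0.249   0.111 ]
from lid edge [ 0.5087 -0.2487  0.111 ]
pos [ 0.5075 -0.2478  0.3026] tooly -15.85 t 11.5 q6 -0.32 F [ 0.3 -0.6  0.1] w 0.0856 gf 0.0
total mm [-1.   0.8  2.6] 1 rows of [-0.0033  0.0027  0.0087]
roll total deg -0.18443533477487506 1 rows of -0.001
```

View pics/w3.png

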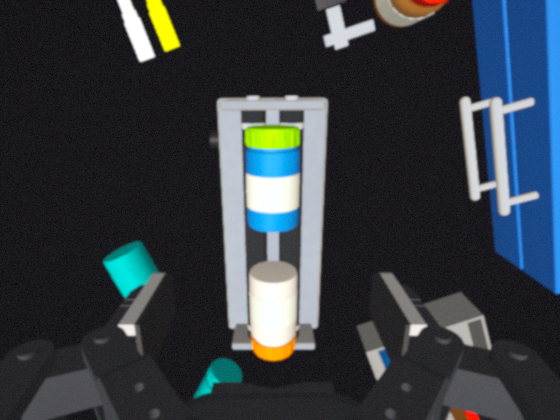

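The wrist view shows the blue jar at (272,180), its lid at (272,137) just inside the end plate at row 103, and its base 30 or more pixels from the white jar. The fit gives centre (0.5085, -0.249) and axis 74.3°, with all three estimates within 1 mm.

The tool can only stay pointing down, so the jar has to pivot in the pads. I'll grip lightly at the lid end, where contact is short, and let it hang.

```bash
python3 -m handwheel '[{"tx":0.0222,"ty":0.0007,"tz":0.1315,"roll":-0.001},{"tx":0.0222,"ty":0.0007,"tz":0.1315,"roll":0},{"tx":0.0222,"ty":0.0007,"tz":0.1315,"roll":0},{"tx":0.0222,"ty":0.0007,"tz":0.1315,"roll":0},{"tx":0.0222,"ty":0.0007,"tz":0.1315,"roll":0},{"tx":0.0222,"ty":0.0007,"tz":0.1315,"roll":0},{"tx":0,"ty":0,"tz":0,"roll":0},{"tx":0,"ty":0,"tz":0,"roll":0}]' 1 && python3 -m handwheel '[{"tx":0,"ty":0,"tz":0,"roll":0},{"tx":0,"ty":0,"tz":0,"roll":0},{"tx":0,"ty":0,"tz":0,"roll":0},{"tx":0,"ty":0,"tz":0,"roll":0},{"tx":0,"ty":0,"tz":0,"roll":0},{"tx":0,"ty":0,"tz":0,"roll":0},{"tx":0,"ty":0,"tz":0,"roll":0},{"tx":0,"ty":0,"tz":0,"roll":0}]' 0 20
python3 - <<'E'
from h import *
p=snap("wrist");w=world(p)
for u in (180,200,215,225,320,330,345,360): print(u,[(v,np.round(w[v,u],3).tolist()) for v in (250,265,280)])
p=snap("side");cv2.imwrite("pics/c4.png",np.hstack([cv2.resize(p["img"][120:250,230:360,::-1],(400,400)),cv2.resize(eyes.snapshot("wrist")["img"][:,:,::-1],(400,400))]))
E
```

```text
time: 12.3
position: [0.5195, -0.2103, 0.066]
tool_rot: [0.797, 0.604, -0.0, -0.001]
wrist_force: [1.4, -0.5, 0.6]
gripper_width: 0.0853
grip_force: 0.0
time: 13.1
position: [0.5191, -0.2107, 0.0687]
tool_rot: [0.798, 0.603, -0.0, -0.001]
wrist_force: [-10.1, 5.9, 13.3]
gripper_width: 0.0542
grip_force: 21.5
180 [(250, [0.467, -0.201, 0.05]), (265, [0.463, -0.21, 0.051]), (280, [0.485, -0.193, 0.106])]
200 [(250, [0.478, -0.204, 0.05]), (265, [0.493, -0.192, 0.1]), (280, [0.495, -0.193, 0.112])]
215 [(250, [0.498, -0.191, 0.088]), (265, [0.495, -0.199, 0.088]), (280, [0.502, -0.193, 0.114])]
225 [(250, [0.502, -0.193, 0.089]), (265, [0.504, -0.194, 0.101]), (280, [0.505, -0.194, 0.114])]
320 [(250, [0.544, -0.205, 0.088]), (265, [0.543, -0.205, 0.1]), (280, [0.541, -0.205, 0.113])]
330 [(250, [0.549, -0.206, 0.087]), (265, [0.547, -0.215, 0.086]), (280, [0.545, -0.206, 0.113])]
345 [(250, [0.559, -0.227, 0.052]), (265, [0.553, -0.209, 0.1]), (280, [0.551, -0.209, 0.111])]
360 [(250, [0.567, -0.23, 0.05]), (265, [0.566, -0.239, 0.05]), (280, [0.557, -0.214, 0.105])]
```

View pics/c4.png

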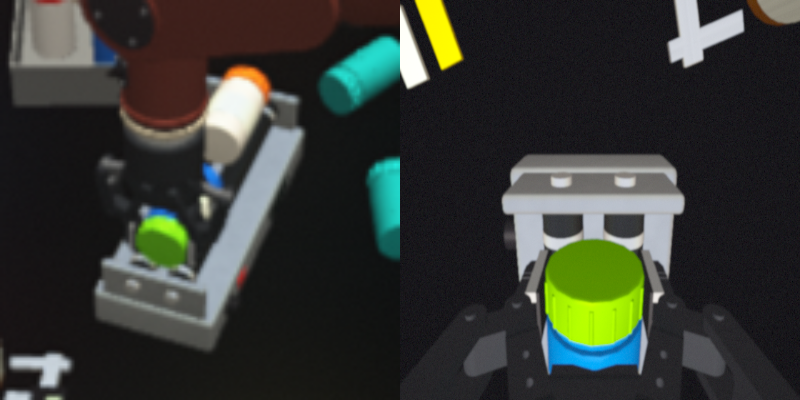

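Gripped: width 54 mm, 21 N, with the pads either side of the lid in view. Next is a lift, then a check of the pose.

```bash
python3 -m handwheel '[{"tx":0,"ty":0,"tz":-0.03,"roll":0},{"tx":0,"ty":0,"tz":-0.05,"roll":0},{"tx":0,"ty":0,"tz":-0.07,"roll":0},{"tx":0,"ty":0,"tz":-0.1,"roll":0},{"tx":0,"ty":0,"tz":-0.13,"roll":0},{"tx":0,"ty":0,"tz":-0.1,"roll":0},{"tx":0,"ty":0,"tz":0,"roll":0},{"tx":0,"ty":0,"tz":0,"roll":0},{"tx":0,"ty":0,"tz":0,"roll":0}]'
cat > tilt.py <<'E'
from h import *
import sys
s=bot.sense();t=np.array(s["position"])
for n in("scene","side","wrist"):
    p=snap(n);w=world(p);h=cv2.cvtColor(p["img"],cv2.COLOR_RGB2HSV).astype(int);H,S,V=[h[...,i] for i in range(3)]
    j=(np.linalg.norm(w[...,:2]-t[:2],axis=-1)<.16)&(abs(w[...,2]-t[2])<.2)&(V>40)
    for c,k in(("lid",j&(H>35)&(H<75)&(S>130)),("blue",j&(H>100)&(H<130)&(S>130))):
        if k.sum()>5: print(n,c,k.sum(),np.median(w[k],0).round(3),"lo",np.percentile(w[k],3,axis=0).round(3),"hi",np.percentile(w[k],97,axis=0).round(3))
    if n=="side":
        uv=p["camera_matrix"]@(cv2.Rodrigues(np.array(p["rvec"],float))[0]@(t+[0,0,.0])+np.array(p["tvec"]).ravel());u,v=(uv[:2]/uv[2]).astype(int)
        a=p["img"][max(v-70,0):v+70,max(u-70,0):u+70,::-1]
cv2.imwrite("pics/"+sys.argv[1],np.hstack([cv2.resize(a,(400,400)),cv2.resize(p["img"][:,:,::-1],(400,400))]))
plan(t)
E
python3 tilt.py t1.png
```

```text
time: 14.15
position: [0.519, -0.2103, 0.2084]
tool_rot: [0.798, 0.603, -0.0, -0.001]
wrist_force: [0.2, -0.4, -3.2]
gripper_width: 0.0536
grip_force: 35.7
scene lid 86 [ 0.523 -0.201  0.261] lo [ 0.494 -0.208  0.232] hi [ 0.546 -0.194  0.29 ]
scene blue 80 [ 0.509 -0.293  0.274] lo [ 0.484 -0.301  0.242] hi [ 0.537 -0.222  0.283]
side lid 275 [ 0.521 -0.202  0.259] lo [ 0.498 -0.216  0.23 ] hi [ 0.544 -0.194  0.278]
side blue 45 [ 0.521 -0.229  0.276] lo [ 0.477 -0.295  0.267] hi [ 0.566 -0.191  0.34 ]
wrist lid 13115 [ 0.521 -0.202  0.266] lo [ 0.498 -0.217  0.232] hi [ 0.544 -0.193  0.277]
wrist blue 2313 [ 0.519 -0.223  0.27 ] lo [ 0.489 -0.239  0.258] hi [ 0.539 -0.199  0.302]
pos [ 0.5189 -0.2103  0.2079] tooly -15.9 t 14.3 q6 -0.25 F [ 0.9  0.2 -3.4] w 0.0536 gf 35.7
total mm [-0.   0.1 -0.5] 1 rows of [-0.      0.0004 -0.0015]
```

The lid sits at z≈0.25 and spans the full diameter, so the jar is held level and has not pivoted. I'll carry it low over the clear bench, then reduce the grip through the opening setpoint so it can swing base-down close to the bench.

```bash
python3 -m handwheel '[{"tx":0.11,"ty":-0.031,"tz":0,"roll":0},{"tx":0.11,"ty":-0.031,"tz":0,"roll":0},{"tx":0.11,"ty":-0.031,"tz":0,"roll":0},{"tx":0.11,"ty":-0.031,"tz":0,"roll":0},{"tx":0.11,"ty":-0.031,"tz":0,"roll":0},{"tx":0.11,"ty":-0.031,"tz":0,"roll":0},{"tx":0.11,"ty":-0.031,"tz":0,"roll":0},{"tx":0,"ty":0,"tz":0,"roll":0},{"tx":0,"ty":0,"tz":0.1,"roll":0},{"tx":0,"ty":0,"tz":0.1,"roll":0},{"tx":0,"ty":0,"tz":0.1,"roll":0},{"tx":0,"ty":0,"tz":0.1,"roll":0},{"tx":0,"ty":0,"tz":0.06,"roll":0},{"tx":0,"ty":0,"tz":0.04,"roll":0},{"tx":0,"ty":0,"tz":0,"roll":0},{"tx":0,"ty":0,"tz":0,"roll":0}]'
python3 tilt.py t2.png
python3 -m handwheel '[{"tx":0,"ty":0,"tz":0,"roll":0}]' 0.4; python3 -m handwheel '[{"tx":0,"ty":0,"tz":0,"roll":0}]' 0.5;python3 -m handwheel '[{"tx":0,"ty":0,"tz":0,"roll":0}]' 0.56
```

```text
time: 15.9
position: [0.521, 0.0289, 0.0602]
tool_rot: [0.798, 0.602, 0.0, 0.0]
wrist_force: [-0.2, -0.0, -1.9]
gripper_width: 0.0538
grip_force: 35.6
scene lid 23 [0.525 0.039 0.106] lo [0.483 0.032 0.054] hi [0.546 0.044 0.144]
scene blue 95 [ 0.518 -0.049  0.126] lo [ 0.482 -0.06   0.1  ] hi [0.582 0.002 0.181]
side lid 279 [0.522 0.036 0.114] lo [ 0.5   -0.014  0.001] hi [0.547 0.047 0.14 ]
side blue 55 [ 0.481 -0.046  0.123] lo [ 0.471 -0.057  0.105] hi [0.539 0.02  0.14 ]
wrist lid 13348 [0.524 0.037 0.119] lo [0.5   0.021 0.083] hi [0.547 0.046 0.13 ]
wrist blue 3772 [0.519 0.017 0.126] lo [ 0.492 -0.002  0.11 ] hi [0.542 0.039 0.155]
pos [0.5218 0.0291 0.0613] tooly -15.9 t 16.05 q6 0.18 F [-0.1  0.5 -3.6] w 0.0535 gf 35.6
total mm [-0.3 -0.8  1. ] 1 rows of [-0.0011 -0.0025  0.0034]
time: 16.15
position: [0.5215, 0.0291, 0.061]
tool_rot: [0.798, 0.603, 0.001, 0.001]
wrist_force: [-0.3, -0.1, -2.7]
gripper_width: 0.0535
grip_force: 35.6
time: 16.25
position: [0.5211, 0.0292, 0.0606]
tool_rot: [0.798, 0.603, 0.001, 0.0]
wrist_force: [-0.1, -0.0, -1.7]
gripper_width: 0.0539
grip_force: 35.6
time: 16.35
position: [0.5208, 0.0293, 0.0602]
tool_rot: [0.798, 0.603, 0.0, 0.0]
wrist_force: [0.0, 0.3, -2.7]
gripper_width: 0.0537
grip_force: 35.6
```

The opening setpoint does not change the force. I'll lay the jar down on the bench instead and regrip only the last few millimetres of the lid, for a shorter contact and a longer gravity arm.

```bash
python3 -m handwheel '[{"tx":0,"ty":0,"tz":0.08,"roll":0},{"tx":0,"ty":0,"tz":0.08,"roll":0},{"tx":0,"ty":0,"tz":0.05,"roll":0},{"tx":0,"ty":0,"tz":0.02,"roll":0},{"tx":0,"ty":0,"tz":0,"roll":0},{"tx":0,"ty":0,"tz":0,"roll":0}]';  python3 -m handwheel '[{"tx":0,"ty":0,"tz":0,"roll":0}]' 0.59;python3 -m handwheel '[{"tx":0,"ty":0,"tz":0,"roll":0}]' 0.62;python3 -m handwheel '[{"tx":0,"ty":0,"tz":0,"roll":0}]' 0.64; python3 tilt.py t3.png
```

```text
time: 16.95
position: [0.5213, 0.0292, -0.0084]
tool_rot: [0.798, 0.603, 0.0, 0.0]
wrist_force: [-0.3, -0.3, -2.5]
gripper_width: 0.0535
grip_force: 35.6
time: 17.05
position: [0.5217, 0.0291, -0.008]
tool_rot: [0.798, 0.603, 0.001, 0.001]
wrist_force: [0.2, -0.3, -3.2]
gripper_width: 0.0536
grip_force: 35.6
time: 17.15
position: [0.5214, 0.0292, -0.0082]
tool_rot: [0.798, 0.603, 0.001, 0.001]
wrist_force: [0.5, 0.8, -2.7]
gripper_width: 0.0536
grip_force: 35.6
time: 17.25
position: [0.5214, 0.0292, -0.0083]
tool_rot: [0.798, 0.603, 0.001, 0.001]
wrist_force: [0.1, -0.1, 0.5]
gripper_width: 0.0547
grip_force: 0.0
scene lid 19 [0.524 0.039 0.033] lo [0.504 0.032 0.009] hi [0.543 0.043 0.074]
scene blue 96 [ 0.519 -0.052  0.051] lo [ 0.493 -0.067  0.03 ] hi [0.58  0.003 0.115]
side lid 247 [0.523 0.035 0.04 ] lo [0.5   0.02  0.002] hi [0.546 0.047 0.069]
side blue 70 [ 0.482 -0.048  0.045] lo [ 0.471 -0.099 -0.001] hi [0.54  0.035 0.159]
wrist lid 12099 [0.524 0.036 0.044] lo [0.5   0.021 0.008] hi [0.546 0.045 0.055]
wrist blue 3538 [0.521 0.014 0.049] lo [ 0.489 -0.008 -0.   ] hi [0.542 0.039 0.085]
pos [ 0.5212  0.0291 -0.0085] tooly -15.9 t 17.4 q6 0.18 F [-0.1 -0.3  0.1] w 0.0542 gf 0.1
total mm [ 0.1  0.1 -0.2] 1 rows of [ 0.0002  0.0004 -0.0007]
```

```bash
python3 -m handwheel '[{"tx":0,"ty":0,"tz":0,"roll":0},{"tx":0,"ty":0,"tz":0,"roll":0},{"tx":0.0267,"ty":0,"tz":0.008,"roll":0},{"tx":0.0267,"ty":0,"tz":0.008,"roll":0},{"tx":0,"ty":0,"tz":0,"roll":0}]' 0.75 20
cat > lidp.py <<'E'
from h import *
p=snap("wrist");w=world(p);s=p["state"];h=cv2.cvtColor(p["img"],cv2.COLOR_RGB2HSV).astype(int);H,S,V=[h[...,i] for i in range(3)]
M=R.from_quat(s["tool_rot"]).as_matrix();q=(w-np.array(s["position"]))@M
k=(H>35)&(H<75)&(S>130)&(V>40)&(np.abs(q[...,1])<.06)&(np.abs(q[...,0])<.1)
print("lid in tool frame mm (1,50,99%)\n",(np.nanpercentile(q[k],[1,50,99],axis=0)*1000).round(1))
e=k&(q[...,0]>np.nanpercentile(q[k][:,0],90)-.003)
# end-face plane normal -> jar tilt
X=q[k];X=X[np.abs(X[:,0]-np.percentile(X[:,0],80))<.006]
plan(s["position"])
E
python3 lidp.py
```

```text
time: 17.9
position: [0.5248, 0.0458, -0.0145]
tool_rot: [0.798, 0.603, -0.0, -0.0]
wrist_force: [0.8, -0.2, 0.2]
gripper_width: 0.0642
grip_force: 0.0
lid in tool frame mm (1,50,99%)
 [[-39.2 -30.9 -93.5]
 [ -6.6   1.5 -54.3]
 [  9.9  27.7 -14. ]]
pos [ 0.5247  0.0454 -0.0144] tooly -15.84 t 17.95 q6 0.21 F [ 1.   0.  -0.3] w 0.064 gf 0.0
total mm [ 0.4 -0.1  0.1] 1 rows of [ 0.0014 -0.0002  0.0004]
```

```bash
python3 -m handwheel '[{"tx":0,"ty":0,"tz":0,"roll":0},{"tx":0,"ty":0,"tz":0,"roll":0},{"tx":0,"ty":0,"tz":0,"roll":0},{"tx":0,"ty":0,"tz":0,"roll":0},{"tx":0,"ty":0,"tz":0,"roll":0}]' 0 20; python3 -m handwheel '[{"tx":0,"ty":0,"tz":-0.02,"roll":0},{"tx":0,"ty":0,"tz":-0.02,"roll":0},{"tx":0,"ty":0,"tz":-0.03,"roll":0},{"tx":0,"ty":0,"tz":-0.03,"roll":0},{"tx":0,"ty":0,"tz":0,"roll":0},{"tx":0,"ty":0,"tz":0,"roll":0}]'; python3 tilt.py t4.png;python3 lidp.py
```

```text
time: 18.45
position: [0.525, 0.0447, -0.0139]
tool_rot: [0.798, 0.602, 0.0, -0.0]
wrist_force: [-0.4, 1.9, 0.7]
gripper_width: 0.053
grip_force: 20.9
time: 19.05
position: [0.5256, 0.0447, 0.0167]
tool_rot: [0.798, 0.603, 0.001, 0.001]
wrist_force: [0.8, 0.5, -2.0]
gripper_width: 0.0534
grip_force: 21.7
scene blue 139 [ 0.523 -0.004  0.059] lo [ 0.492 -0.067  0.028] hi [0.545 0.012 0.078]
side lid 192 [0.528 0.036 0.055] lo [0.506 0.019 0.   ] hi [0.548 0.057 0.107]
side blue 63 [ 0.485 -0.052  0.049] lo [ 0.473 -0.103 -0.002] hi [0.494 0.052 0.143]
wrist lid 13332 [0.523 0.037 0.064] lo [0.5   0.022 0.035] hi [0.546 0.048 0.082]
wrist blue 236 [0.537 0.008 0.062] lo [ 0.462 -0.056 -0.001] hi [0.542 0.058 0.109]
pos [0.5249 0.0447 0.0159] tooly -15.89 t 19.2 q6 0.21 F [ 1.3 -0.4 -1.7] w 0.053 gf 21.8
total mm [ 0.1  0.7 -0.8] 1 rows of [ 0.0005  0.0023 -0.0028]
lid in tool frame mm (1,50,99%)
 [[-29.  -25.9 -93.4]
 [ -8.    0.5 -48.4]
 [  9.7  26.4  16.2]]
pos [0.5248 0.0447 0.0158] tooly -15.89 t 19.25 q6 0.21 F [ 0.8  1.1 -1.9] w 0.0533 gf 21.8
total mm [ 0.   0.1 -0.1] 1 rows of [ 0.0001  0.0002 -0.0004]
```

View pics/t4.png

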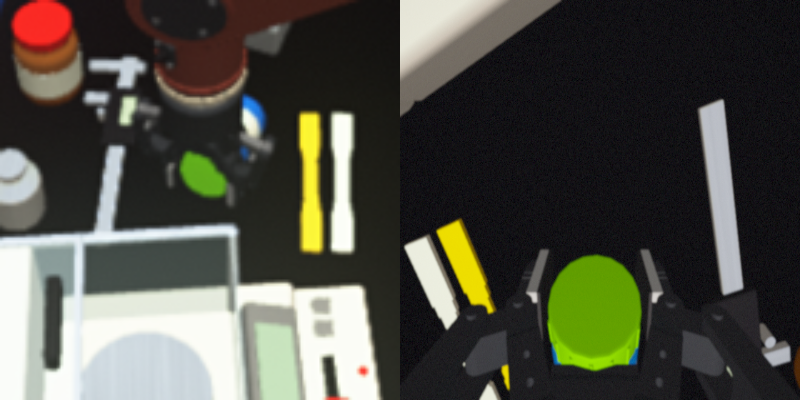

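The lid face has opened up, so the jar is pivoting as it lifts. In the wrist view the lid face is centred at (595,305). I'll continue on an arc: up and towards the base.

```bash
cat >> lidp.py <<'E'
X=q[k&(np.abs(q[...,1])<.03)];rng=np.random.default_rng(0);best=0
for _ in range(400):
    a=X[rng.choice(len(X),3,False)];n=np.cross(a[1]-a[0],a[2]-a[0]);L=np.linalg.norm(n)
    if L<1e-5: continue
    n/=L;m=np.abs((X-a[0])@n)<.001
    if m.sum()>best and abs(n[1])<.5: best=m.sum();B=m
c=X[B].mean(0);n=np.linalg.svd(X[B]-c,full_matrices=False)[2][2];n*=-np.sign(n[2]+1e-9)
print("lid plane n",n.round(3),best,len(X),"tilt from vertical deg",np.degrees(np.arccos(-n[2])).round(1),"centre tool mm",(np.percentile(X[B],[2,98],axis=0).mean(0)*1000).round(1),"base centre z world",(s["position"]+M@(np.percentile(X[B],[2,98],axis=0).mean(0)-n*.105))[2].round(4))
E
python3 lidp.py | tail -1
python3 -m handwheel '[{"tx":-0.02,"ty":0,"tz":-0.02,"roll":0},{"tx":-0.02,"ty":0,"tz":-0.02,"roll":0},{"tx":-0.02,"ty":0,"tz":-0.02,"roll":0},{"tx":-0.02,"ty":0,"tz":-0.02,"roll":0},{"tx":0,"ty":0,"tz":0,"roll":0},{"tx":0,"ty":0,"tz":0,"roll":0}]'; python3 lidp.py
```

```text
lid plane n [ 0.954 -0.015 -0.3  ] 10320 13208 tilt from vertical deg 72.5 centre tool mm [ -6.2   0.7 -42.8] base centre z world 0.027
time: 19.9
position: [0.5186, 0.0212, 0.0404]
tool_rot: [0.798, 0.602, 0.0, 0.0]
wrist_force: [-0.5, -0.2, -2.5]
gripper_width: 0.0533
grip_force: 22.6
lid in tool frame mm (1,50,99%)
 [[-37.9 -25.9 -63.3]
 [ -8.4   0.5 -44.3]
 [  8.7  26.7  40.9]]
pos [0.5184 0.0214 0.0401] tooly -15.92 t 19.95 q6 0.17 F [ 0.7 -0.1 -1.5] w 0.0531 gf 22.6
total mm [-0.2  0.2 -0.3] 1 rows of [-0.0006  0.0008 -0.0009]
lid plane n [ 0.826 -0.013 -0.564] 11249 13637 tilt from vertical deg 55.7 centre tool mm [ -6.5   0.7 -41.9] base centre z world 0.0231
```

It works: tilt went from 72° to 56° with the base on the bench.

```bash
python3 -m handwheel '[{"tx":-0.02,"ty":0,"tz":-0.014,"roll":0},{"tx":-0.02,"ty":0,"tz":-0.013,"roll":0},{"tx":-0.02,"ty":0,"tz":-0.013,"roll":0},{"tx":-0.023,"ty":0,"tz":-0.012,"roll":0},{"tx":0,"ty":0,"tz":0,"roll":0},{"tx":0,"ty":0,"tz":0,"roll":0}]'; python3 lidp.py|tail -1
python3 -m handwheel '[{"tx":-0.025,"ty":0,"tz":-0.01,"roll":0},{"tx":-0.025,"ty":0,"tz":-0.008,"roll":0},{"tx":-0.03,"ty":0,"tz":-0.008,"roll":0},{"tx":-0.03,"ty":0,"tz":-0.007,"roll":0},{"tx":0,"ty":0,"tz":0,"roll":0},{"tx":0,"ty":0,"tz":0,"roll":0}]'; python3 lidp.py|tail -1
```

```text
time: 20.55
position: [0.5116, -0.0027, 0.0558]
tool_rot: [0.798, 0.602, 0.0, 0.0]
wrist_force: [1.4, -0.4, -3.6]
gripper_width: 0.0536
grip_force: 22.6
lid plane n [ 0.778 -0.012 -0.629] 11426 13665 tilt from vertical deg 51.1 centre tool mm [ -6.6   0.7 -41.8] base centre z world 0.0315
time: 21.2
position: [0.5025, -0.0345, 0.0656]
tool_rot: [0.798, 0.602, 0.0, 0.0]
wrist_force: [-0.3, 0.7, -2.5]
gripper_width: 0.0531
grip_force: 22.9
lid plane n [ 0.756 -0.011 -0.655] 11332 13655 tilt from vertical deg 49.1 centre tool mm [ -6.5   0.7 -41.6] base centre z world 0.0385
```

The jar now hangs free at 49°, with pad friction balancing gravity. Brisk up-and-down strokes should ratchet it further.

```bash
python3 -m handwheel '[{"tx":0,"ty":0,"tz":-0.14,"roll":0},{"tx":0,"ty":0,"tz":0.12,"roll":0},{"tx":0,"ty":0,"tz":-0.12,"roll":0},{"tx":0,"ty":0,"tz":0.12,"roll":0},{"tx":0,"ty":0,"tz":-0.12,"roll":0},{"tx":0,"ty":0,"tz":0.12,"roll":0},{"tx":0,"ty":0,"tz":0,"roll":0},{"tx":0,"ty":0,"tz":0,"roll":0}]'; python3 lidp.py|tail -1
```

```text
time: 22.05
position: [0.5014, -0.0336, 0.0708]
tool_rot: [0.798, 0.603, -0.001, -0.001]
wrist_force: [0.6, -0.3, -3.0]
gripper_width: 0.0534
grip_force: 25.8
lid plane n [ 0.348 -0.006 -0.937] 10793 12719 tilt from vertical deg 20.4 centre tool mm [ -7.5   0.6 -39. ] base centre z world 0.0114
```

Tilt is down to 20° and the base edge is about 2 mm off the bench. Now I'll set it down and drag it towards the base to bring it up square.

```bash
python3 -m handwheel '[{"tx":0,"ty":0,"tz":0.008,"roll":0},{"tx":-0.03,"ty":0,"tz":0,"roll":0},{"tx":-0.03,"ty":0,"tz":0.002,"roll":0},{"tx":-0.03,"ty":0,"tz":0.003,"roll":0},{"tx":-0.03,"ty":0,"tz":0.004,"roll":0},{"tx":0,"ty":0,"tz":0,"roll":0},{"tx":0,"ty":0,"tz":0,"roll":0}]'; python3 lidp.py
```

```text
time: 22.8
position: [0.4938, -0.0701, 0.068]
tool_rot: [0.799, 0.602, 0.001, 0.001]
wrist_force: [-0.4, 1.8, 5.0]
gripper_width: 0.053
grip_force: 27.3
lid in tool frame mm (1,50,99%)
 [[-32.9 -25.7 -45.6]
 [ -6.5   0.5 -39.3]
 [ 16.6  26.5 -23.2]]
pos [ 0.4938 -0.07    0.068 ] tooly -15.97 t 22.85 q6 -0.02 F [-0.9  0.4  4.9] w 0.0532 gf 27.4
total mm [-0.1  0.  -0. ] 1 rows of [-0.0004  0.     -0.0001]
lid plane n [ 0.231  0.01  -0.973] 10716 12700 tilt from vertical deg 13.4 centre tool mm [ -8.    0.8 -39.6] base centre z world 0.0055
```

```bash
python3 -m handwheel '[{"tx":-0.015,"ty":0,"tz":0.005,"roll":0},{"tx":-0.015,"ty":0,"tz":0.005,"roll":0},{"tx":-0.015,"ty":0,"tz":0.005,"roll":0},{"tx":-0.015,"ty":0,"tz":0.005,"roll":0},{"tx":0,"ty":0,"tz":0,"roll":0}]'; python3 lidp.py|tail -1
```

```text
time: 23.35
position: [0.4896, -0.0882, 0.063]
tool_rot: [0.798, 0.602, 0.001, 0.002]
wrist_force: [-2.2, -0.2, 11.2]
gripper_width: 0.0532
grip_force: 24.5
lid plane n [ 0.032  0.019 -0.999] 10097 12669 tilt from vertical deg 2.2 centre tool mm [-10.6   0.8 -42.3] base centre z world 0.0004
```

Upright to 2°, with the base on the bench. Unload, open, and check.

```bash
python3 -m handwheel '[{"tx":0,"ty":0,"tz":-0.008,"roll":0},{"tx":0,"ty":0,"tz":0,"roll":0}]'; python3 -m handwheel '[{"tx":0,"ty":0,"tz":0,"roll":0},{"tx":0,"ty":0,"tz":0,"roll":0},{"tx":0,"ty":0,"tz":0,"roll":0},{"tx":0,"ty":0,"tz":0,"roll":0},{"tx":0,"ty":0,"tz":0,"roll":0},{"tx":0,"ty":0,"tz":0,"roll":0},{"tx":0,"ty":0,"tz":0,"roll":0},{"tx":0,"ty":0,"tz":0,"roll":0}]' 0.85; python3 lidp.py
```

```text
time: 23.6
position: [0.4883, -0.0871, 0.0638]
tool_rot: [0.798, 0.602, 0.0, 0.001]
wrist_force: [0.0, -1.0, 5.9]
gripper_width: 0.0528
grip_force: 24.2
time: 24.4
position: [0.4877, -0.086, 0.0628]
tool_rot: [0.798, 0.603, -0.0, -0.0]
wrist_force: [-0.0, 0.7, 0.6]
gripper_width: 0.0725
grip_force: 0.0
lid in tool frame mm (1,50,99%)
 [[-44.7 -25.9 -93.1]
 [-13.2   0.1 -41.7]
 [  9.3  25.3 -25.5]]
pos [ 0.4877 -0.086   0.0628] tooly -15.9 t 24.45 q6 -0.06 F [0.3 0.7 0.1] w 0.0725 gf 0.0
total mm [ 0. -0.  0.] 1 rows of [ 0. -0.  0.]
lid plane n [-0.    -0.001 -1.   ] 9301 12039 tilt from vertical deg 0.1 centre tool mm [-18.2  -0.  -41.9] base centre z world -0.0003
```

The jar stands free, upright to 0.1°, with the lid top at 0.105 as it must be. I'll rise, centre over it, and turn the tool so the fingers close along the balance's y, keeping them clear of the cover and the walls.

```bash
python3 -m handwheel '[{"tx":0,"ty":0,"tz":-0.08,"roll":0},{"tx":0,"ty":0,"tz":-0.13,"roll":0},{"tx":-0.03,"ty":0,"tz":-0.1,"roll":0},{"tx":-0.03,"ty":0,"tz":0,"roll":0},{"tx":0,"ty":0,"tz":0,"roll":-0.0456},{"tx":0,"ty":0,"tz":0,"roll":-0.0456},{"tx":0,"ty":0,"tz":0,"roll":-0.0456},{"tx":0,"ty":0,"tz":0,"roll":-0.0456},{"tx":0,"ty":0,"tz":0,"roll":-0.0456},{"tx":0,"ty":0,"tz":0,"roll":-0.0456},{"tx":0,"ty":0,"tz":0,"roll":-0.0456},{"tx":0,"ty":0,"tz":0,"roll":-0.0456},{"tx":0,"ty":0,"tz":0,"roll":-0.0456},{"tx":0,"ty":0,"tz":0,"roll":-0.0456},{"tx":0,"ty":0,"tz":0,"roll":-0.0456},{"tx":0,"ty":0,"tz":0,"roll":-0.0456},{"tx":0,"ty":0,"tz":0,"roll":-0.0456},{"tx":0,"ty":0,"tz":0,"roll":-0.0456},{"tx":0,"ty":0,"tz":0,"roll":0}]' 1
cat > top.py <<'E'
from h import *
p=snap("wrist");w=world(p);h=cv2.cvtColor(p["img"],cv2.COLOR_RGB2HSV).astype(int);H,S,V=[h[...,i] for i in range(3)]
k=(H>35)&(H<75)&(S>130)&(V>40);z=np.nanpercentile(w[k][:,2],90);m=k&(abs(w[...,2]-z)<.004)
c,r=cv2.minEnclosingCircle((w[m][:,:2]*1000).astype(np.float32));print("lid top z",z.round(4),"circle",np.round(c,1),round(r,1),"mean",w[m].mean(0).round(4),m.sum())
plan([c[0]/1000,c[1]/1000,.05],99.1)
E
python3 top.py
```

```text
time: 26.35
position: [0.4822, -0.1033, 0.1549]
tool_rot: [-0.079, 0.997, 0.0, -0.001]
wrist_force: [-1.2, -0.1, -0.0]
gripper_width: 0.0855
grip_force: 0.0
lid top z 0.1055 circle [ 481.5 -104.5] 27.6 mean [ 0.4804 -0.1048  0.1047] 4801
pos [ 0.4823 -0.1034  0.155 ] tooly 98.83 t 26.4 q6 -2.1 F [ 0.1  0.7 -0.1] w 0.0855 gf 0.0
total mm [  0.9  -1.  105. ] 3 rows of [ 0.001  -0.0011  0.1167]
roll total deg -0.27357199676848154 1 rows of -0.0015
```

```bash
python3 -m handwheel '[{"tx":0.001,"ty":-0.001,"tz":0.115,"roll":-0.0015},{"tx":0.001,"ty":-0.001,"tz":0.115,"roll":0},{"tx":0.001,"ty":-0.001,"tz":0.08,"roll":0},{"tx":0,"ty":0,"tz":0.04,"roll":0},{"tx":0,"ty":0,"tz":0,"roll":0}]' 1; python3 -m handwheel '[{"tx":0,"ty":0,"tz":0,"roll":0},{"tx":0,"ty":0,"tz":0,"roll":0},{"tx":0,"ty":0,"tz":0,"roll":0},{"tx":0,"ty":0,"tz":0,"roll":0},{"tx":0,"ty":0,"tz":0,"roll":0},{"tx":0,"ty":0,"tz":0,"roll":0},{"tx":0,"ty":0,"tz":0,"roll":0}]' 0 40;  python3 -m handwheel '[{"tx":0,"ty":0,"tz":-0.03,"roll":0},{"tx":0,"ty":0,"tz":-0.08,"roll":0},{"tx":0,"ty":0,"tz":-0.13,"roll":0},{"tx":0,"ty":0,"tz":-0.13,"roll":0},{"tx":0,"ty":0,"tz":-0.13,"roll":0},{"tx":0,"ty":0,"tz":-0.13,"roll":0},{"tx":0,"ty":0,"tz":-0.05,"roll":0},{"tx":0,"ty":0,"tz":0,"roll":0}]'; python3 top.py; python3 lidp.py | tail -1
```

```text
time: 26.9
position: [0.4804, -0.1038, 0.0489]
tool_rot: [-0.08, 0.997, 0.001, -0.002]
wrist_force: [-0.3, -0.3, -1.3]
gripper_width: 0.0852
grip_force: 0.0
time: 27.6
position: [0.4835, -0.1048, 0.0528]
tool_rot: [-0.081, 0.997, -0.001, 0.001]
wrist_force: [-1.4, 0.5, 6.2]
gripper_width: 0.0537
grip_force: 41.8
time: 28.4
position: [0.4833, -0.1049, 0.2575]
tool_rot: [-0.081, 0.997, -0.001, 0.002]
wrist_force: [0.8, -0.0, -1.7]
gripper_width: 0.0537
grip_force: 43.2
lid top z 0.31 circle [ 481.6 -105.3] 28.2 mean [ 0.4793 -0.1056  0.3093] 13578
pos [ 0.4821 -0.1045  0.2548] tooly 99.28 t 28.45 q6 -2.11 F [ 0.   0.2 -3. ] w 0.0539 gf 43.2
total mm [  0.8  -0.6 204.8] 6 rows of [ 0.0004 -0.0003  0.1138]
roll total deg 0.1777049479073014 1 rows of 0.001
lid plane n [ 0.001 -0.007 -1.   ] 12201 15069 tilt from vertical deg 0.4 centre tool mm [  2.3  -0.3 -51.9] base centre z world 0.2017
```

Held upright at 0.4°. Carrying it over the pan.

```bash
python3 -m handwheel '[{"tx":0,"ty":0,"tz":-0.06,"roll":0},{"tx":-0.022,"ty":0.06,"tz":0,"roll":0},{"tx":-0.0432,"ty":0.12,"tz":0,"roll":0},{"tx":-0.0432,"ty":0.12,"tz":0,"roll":0},{"tx":-0.0432,"ty":0.12,"tz":0,"roll":0},{"tx":-0.0432,"ty":0.12,"tz":0,"roll":0},{"tx":-0.0432,"ty":0.12,"tz":0,"roll":0},{"tx":-0.0432,"ty":0.12,"tz":0,"roll":0},{"tx":-0.0432,"ty":0.12,"tz":0,"roll":0},{"tx":-0.0432,"ty":0.12,"tz":0,"roll":0},{"tx":-0.0432,"ty":0.12,"tz":0,"roll":0},{"tx":-0.022,"ty":0.06,"tz":0,"roll":0},{"tx":0,"ty":0,"tz":0,"roll":0.001},{"tx":0,"ty":0,"tz":0,"roll":0}]'; python3 top.py; python3 lidp.py | tail -1
python3 -c "
from h import *
plan([.552,.2728,.13])"
```

```text
time: 29.9
position: [0.5507, 0.2715, 0.2694]
tool_rot: [-0.08, 0.997, -0.001, -0.003]
wrist_force: [-0.0, -0.3, -2.8]
gripper_width: 0.0535
grip_force: 43.3
lid top z 0.3219 circle [549.8 271.1] 28.2 mean [0.5471 0.2707 0.3212] 13557
pos [0.551  0.2709 0.2701] tooly 99.1 t 29.95 q6 -1.4 F [ 0.7 -0.3 -3.3] w 0.0535 gf 43.3
total mm [2.000e-01 7.000e-01 2.201e+02] 6 rows of [1.000e-04 4.000e-04 1.223e-01]
roll total deg -0.0004434978361160802 1 rows of -0.0
lid plane n [-0.001 -0.006 -1.   ] 12117 15025 tilt from vertical deg 0.4 centre tool mm [  2.2  -0.3 -51.8] base centre z world 0.217
pos [0.5514 0.2707 0.2709] tooly 99.06 t 30.0 q6 -1.4 F [ 0.3 -0.4 -3. ] w 0.0539 gf 43.3
total mm [ -1.4   2.1 140.9] 4 rows of [-0.0011  0.0017  0.1174]
```

```bash
python3 -m handwheel '[{"tx":-0.0054,"ty":0.002,"tz":0.06,"roll":0},{"tx":0,"ty":0,"tz":0.1,"roll":0},{"tx":0,"ty":0,"tz":0.1,"roll":0},{"tx":0,"ty":0,"tz":0.1,"roll":0},{"tx":0,"ty":0,"tz":0.06,"roll":0},{"tx":0,"ty":0,"tz":0.03,"roll":0},{"tx":0,"ty":0,"tz":0.015,"roll":0},{"tx":0,"ty":0,"tz":0,"roll":0},{"tx":0,"ty":0,"tz":0,"roll":0}]';python3 lidp.py | tail -1; python3 -m handwheel '[{"tx":0,"ty":0,"tz":0.007,"roll":0},{"tx":0,"ty":0,"tz":0,"roll":0},{"tx":0,"ty":0,"tz":0,"roll":0}]'; python3 lidp.py | tail -1;python3 top.py
```

```text
time: 30.9
position: [0.5545, 0.2728, 0.1348]
tool_rot: [-0.079, 0.997, 0.0, 0.001]
wrist_force: [-0.5, 0.6, -2.7]
gripper_width: 0.054
grip_force: 43.3
lid plane n [-0.    -0.007 -1.   ] 12229 15121 tilt from vertical deg 0.4 centre tool mm [  2.2  -0.3 -51.8] base centre z world 0.0816
time: 31.25
position: [0.5536, 0.2728, 0.1314]
tool_rot: [-0.079, 0.997, 0.0, 0.0]
wrist_force: [0.4, 0.2, -2.9]
gripper_width: 0.0539
grip_force: 43.3
lid plane n [-0.001 -0.008 -1.   ] 12214 15150 tilt from vertical deg 0.5 centre tool mm [  2.2  -0.3 -51.8] base centre z world 0.0782
lid top z 0.1839 circle [552.8 272.4] 28.4 mean [0.5498 0.272  0.1832] 13594
pos [0.5536 0.2727 0.1313] tooly 99.11 t 31.35 q6 -1.4 F [-0.3  0.  -3.6] w 0.0537 gf 43.3
total mm [ 0.8 -0.2 81.3] 3 rows of [ 0.0009 -0.0002  0.0904]
roll total deg 0.007795283662659358 1 rows of 0.0
```

About 6–7 mm to go; small steps until contact.

```bash
python3 -m handwheel '[{"tx":0,"ty":0,"tz":0.008,"roll":0},{"tx":0,"ty":0,"tz":0.006,"roll":0},{"tx":0,"ty":0,"tz":0,"roll":0},{"tx":0,"ty":0,"tz":0,"roll":0}]'; python3 -m handwheel '[{"tx":0,"ty":0,"tz":0.004,"roll":0},{"tx":0,"ty":0,"tz":0.003,"roll":0},{"tx":0,"ty":0,"tz":0,"roll":0},{"tx":0,"ty":0,"tz":0,"roll":0}]'; python3 lidp.py | tail -1
```

```text
time: 31.75
position: [0.5535, 0.2726, 0.1268]
tool_rot: [-0.079, 0.997, -0.0, -0.0]
wrist_force: [0.7, -0.4, -2.9]
gripper_width: 0.0538
grip_force: 43.3
time: 32.15
position: [0.5537, 0.2727, 0.125]
tool_rot: [-0.079, 0.997, 0.0, 0.0]
wrist_force: [0.0, 0.3, -2.3]
gripper_width: 0.0538
grip_force: 43.3
lid plane n [-0.001 -0.006 -1.   ] 12213 15133 tilt from vertical deg 0.4 centre tool mm [  2.2  -0.3 -51.9] base centre z world 0.0719
```

```bash
python3 -m handwheel '[{"tx":0,"ty":0,"tz":0.003,"roll":0},{"tx":0,"ty":0,"tz":0.002,"roll":0},{"tx":0,"ty":0,"tz":0,"roll":0},{"tx":0,"ty":0,"tz":0,"roll":0}]'; python3 -m handwheel '[{"tx":0,"ty":0,"tz":0,"roll":0},{"tx":0,"ty":0,"tz":0,"roll":0},{"tx":0,"ty":0,"tz":0,"roll":0},{"tx":0,"ty":0,"tz":0,"roll":0},{"tx":0,"ty":0,"tz":0,"roll":0},{"tx":0,"ty":0,"tz":0,"roll":0}]' 0.85; python3 lidp.py | tail -1; python3 -m handwheel '[{"tx":0,"ty":0,"tz":-0.05,"roll":0},{"tx":0,"ty":0,"tz":-0.1,"roll":0},{"tx":0,"ty":0,"tz":-0.13,"roll":0},{"tx":0,"ty":0,"tz":-0.13,"roll":0},{"tx":0,"ty":0,"tz":0,"roll":0}]';python3 top.py; python3 panm.py | grep -E "bar|pos"
```

```text
time: 32.6
position: [0.5541, 0.2728, 0.125]
tool_rot: [-0.079, 0.997, 0.0, 0.001]
wrist_force: [-2.8, -0.9, 6.3]
gripper_width: 0.054
grip_force: 44.1
time: 33.2
position: [0.5536, 0.2727, 0.1233]
tool_rot: [-0.079, 0.997, -0.0, -0.0]
wrist_force: [-0.1, -0.2, -0.1]
gripper_width: 0.0728
grip_force: 0.0
lid plane n [ 0.    -0.003 -1.   ] 12300 15137 tilt from vertical deg 0.2 centre tool mm [  1.6   0.5 -53.5] base centre z world 0.0718
time: 33.75
position: [0.5572, 0.274, 0.2556]
tool_rot: [-0.079, 0.997, 0.002, 0.006]
wrist_force: [0.5, -0.3, -0.4]
gripper_width: 0.0726
grip_force: 0.0
lid top z 0.1776 circle [552.  273.2] 26.8 mean [0.5511 0.273  0.1767] 3837
pos [0.5559 0.2735 0.2521] tooly 99.1 t 33.8 q6 -1.4 F [-0.8  0.5 -1.2] w 0.0726 gf 0.0
total mm [  5.7  -0.  202.1] 6 rows of [ 0.0032 -0.      0.1123]
roll total deg 0.0027712481786466014 1 rows of 0.0
bar 1975 ((611.8673706054688, 280.88824462890625), (10.731765747070312, 67.18544006347656), 8.795500755310059) [0.61010877 0.28032508 0.2148893 ]
pos [0.5545 0.273  0.2491] tooly 99.1 t 33.85 q6 -1.4 F [ 0.4 -0.4 -0.1] w 0.0726 gf 0.0
```

The jar is let go 1.3 mm from the pan centre, upright to 0.2°. Now I'll push the cover shut with closed fingers from behind its bar.

```bash
python3 -m handwheel '[{"tx":0,"ty":0,"tz":0,"roll":0},{"tx":-0.0955,"ty":0,"tz":0,"roll":0},{"tx":-0.0955,"ty":0,"tz":0,"roll":0},{"tx":-0.0955,"ty":0,"tz":0,"roll":0},{"tx":0,"ty":0,"tz":0,"roll":0},{"tx":0,"ty":0,"tz":0,"roll":0},{"tx":0,"ty":0,"tz":0.08,"roll":0},{"tx":0,"ty":0,"tz":0.08,"roll":0},{"tx":0,"ty":0,"tz":0.05,"roll":0},{"tx":0,"ty":0,"tz":0.025,"roll":0},{"tx":0,"ty":0,"tz":0,"roll":0}]' 0 30; python3 - <<'E'
from h import *
p=snap("wrist");w=world(p)
for v in (245,252,258,262,270): print(v,[np.round(w[v,u],3).tolist() for u in (264,272,281)])
p=snap("side");cv2.imwrite("pics/c5.png",np.hstack([cv2.resize(p["img"][270:400,140:340,::-1],(520,340))]))
plan([.6394,.2862,.178])
E
```

```text
time: 34.95
position: [0.6378, 0.2863, 0.1756]
tool_rot: [-0.079, 0.997, -0.0, -0.0]
wrist_force: [-0.3, -0.2, 0.8]
gripper_width: -0.0002
grip_force: 0.0
245 [[0.614, 0.279, 0.217], [0.614, 0.282, 0.216], [0.613, 0.286, 0.216]]
252 [[0.617, 0.28, 0.216], [0.617, 0.283, 0.216], [0.616, 0.286, 0.216]]
258 [[0.628, 0.281, 0.2], [0.628, 0.284, 0.2], [0.627, 0.288, 0.2]]
262 [[0.628, 0.281, 0.204], [0.627, 0.284, 0.204], [0.627, 0.288, 0.204]]
270 [[0.628, 0.281, 0.211], [0.627, 0.284, 0.211], [0.627, 0.288, 0.21]]
pos [0.6386 0.2865 0.1769] tooly 99.11 t 35.05 q6 -1.42 F [-0.2  0.3 -0.3] w 0.0002 gf 0.0
total mm [-0.7 -0.4 -1.1] 1 rows of [-0.0024 -0.0014 -0.0035]
```

The fingertips are at z 0.2, 5 mm above the glass and overlapping the bar by 16 mm. Push.

```bash
python3 -m handwheel '[{"tx":0.03,"ty":0,"tz":0,"roll":0},{"tx":0.04,"ty":0,"tz":0,"roll":0},{"tx":0.05,"ty":0,"tz":0,"roll":0},{"tx":0.05,"ty":0,"tz":0,"roll":0},{"tx":0.05,"ty":0,"tz":0,"roll":0},{"tx":0.05,"ty":0,"tz":0,"roll":0},{"tx":0.05,"ty":0,"tz":0,"roll":0},{"tx":0.05,"ty":0,"tz":0,"roll":0},{"tx":0.03,"ty":0,"tz":0,"roll":0},{"tx":0,"ty":0,"tz":0,"roll":0}]'; python3 -m handwheel '[{"tx":0.015,"ty":0,"tz":0,"roll":0},{"tx":0.015,"ty":0,"tz":0,"roll":0},{"tx":0,"ty":0,"tz":0,"roll":0}]'; python3 -m handwheel '[{"tx":0.01,"ty":0,"tz":0,"roll":0},{"tx":0,"ty":0,"tz":0,"roll":0},{"tx":0,"ty":0,"tz":0,"roll":0}]'
```

```text
time: 36.05
position: [0.519, 0.2673, 0.1766]
tool_rot: [-0.08, 0.997, 0.0, 0.0]
wrist_force: [0.6, -0.2, 0.5]
gripper_width: -0.0002
grip_force: 0.0
time: 36.35
position: [0.511, 0.2658, 0.1762]
tool_rot: [-0.079, 0.997, 0.0, 0.0]
wrist_force: [0.4, 0.4, 0.5]
gripper_width: 0.0003
grip_force: 0.4
time: 36.65
position: [0.508, 0.2653, 0.1758]
tool_rot: [-0.079, 0.997, -0.0, -0.0]
wrist_force: [1.9, 0.0, 0.1]
gripper_width: 0.0002
grip_force: 0.6
```

```bash
python3 -m handwheel '[{"tx":0.007,"ty":0,"tz":0,"roll":0},{"tx":0.007,"ty":0,"tz":0,"roll":0},{"tx":0,"ty":0,"tz":0,"roll":0},{"tx":0,"ty":0,"tz":0,"roll":0}]'; python3 -m handwheel '[{"tx":0.007,"ty":0,"tz":0,"roll":0},{"tx":0,"ty":0,"tz":0,"roll":0},{"tx":0,"ty":0,"tz":0,"roll":0}]'
```

```text
time: 37.05
position: [0.5073, 0.2652, 0.176]
tool_rot: [-0.079, 0.997, 0.001, 0.004]
wrist_force: [15.0, 3.7, -7.6]
gripper_width: 0.0001
grip_force: 7.6
time: 37.35
position: [0.5074, 0.2652, 0.176]
tool_rot: [-0.079, 0.997, 0.001, 0.006]
wrist_force: [22.7, 5.8, -13.4]
gripper_width: -0.0001
grip_force: 11.8
```

At the end stop. Back off, rise well clear, then verify.

```bash
python3 -m handwheel '[{"tx":-0.03,"ty":0,"tz":0,"roll":0},{"tx":-0.02,"ty":0,"tz":0,"roll":0},{"tx":0,"ty":0,"tz":-0.06,"roll":0},{"tx":0,"ty":0,"tz":-0.13,"roll":0},{"tx":0,"ty":0,"tz":-0.13,"roll":0},{"tx":0,"ty":0,"tz":-0.13,"roll":0},{"tx":0,"ty":0,"tz":0,"roll":0},{"tx":0,"ty":0,"tz":0,"roll":0}]'; python3 panm.py; python3 - <<'E'
from h import *
p=snap("wrist");save(p,"w9.png");w=world(p);h=cv2.cvtColor(p["img"],cv2.COLOR_RGB2HSV).astype(int)
k=(h[...,0]>35)&(h[...,0]<75)&(h[...,1]>100)&(abs(w[...,0]-.55)<.08);print("lid seen",k.sum(),np.nanmedian(w[k],0) if k.any() else "")
b=np.array([w[...,0],w[...,1]]);print("time",bot.sense()["time"])
E
```

```text
time: 38.15
position: [0.5169, 0.2669, 0.3119]
tool_rot: [-0.079, 0.997, 0.0, 0.001]
wrist_force: [-0.6, -0.3, -0.5]
gripper_width: 0.0001
grip_force: 0.0
lock 288 ((391.84002685546875, 267.4493713378906), (21.110031127929688, 14.405671119689941), 9.741003036499023)
pan z 0 nan
lid seen 3509 [0.54219904 0.26978164 0.19330533]
time 38.25
  return _methods._mean(a, axis=axis, dtype=dtype,
  ret = ret.dtype.type(ret / rcount)
Traceback (most recent call last):
  File "panm.py", line 7, in <module>
    print("pan circ",cv2.minEnclosingCircle((pts*1000).astype(np.float32)),"hull",np.percentile(pts,[1,99],axis=0),pts.mean(0))
                                                                                  ~~~~~~~~~~~~~^^^^^^^^^^^^^^^^^^^
IndexError: index -1 is out of bounds for axis 0 with size 0
```

View pics/w9.png

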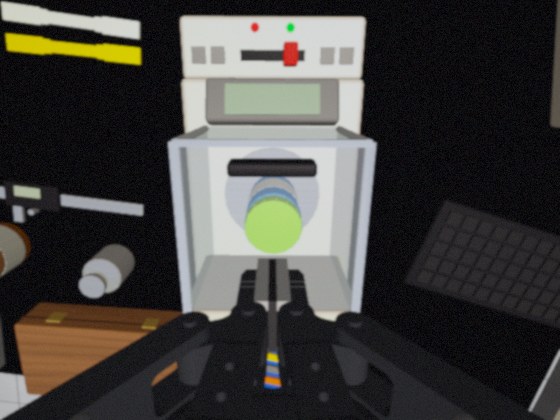

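The cover's front edge meets the shield front, with the bar at (272,168). The jar stands upright under the glass at (272,215), and the lock at (290,53) is under the green dot. Handing in.

```bash
python3 -c "
from cell import workorder
print(workorder.hand_in())"
```

```text
the job is handed in; nothing more can be done
None
```

I handed the job in at about 38 s (limit 72 s): the lock is at green, the jar stands upright about 1 mm from the pan centre, the cover is shut on its stop and the arm is clear; the hand-in returned no verdict.

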